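Blow out the middle-size gas nozzles

ROBOT

A 7-joint arm with a two-finger parallel gripper is mounted at the origin on the work surface. World frame = base frame: x ahead of the robot, y to its left, z up, the work surface at z = 0. Lengths are in m, angles in rad, forces in N, time in s.
With the tool pointing down it reaches from about 0.4 to 0.925 m from the base axis. Payload 4.1 kg.
Tool frame: the origin (TCP) lies at the very end of the fingers, on their centre line; the grasp point (between the pads) lies 19 mm behind it; z points along the fingers, y is the line along which they close (so a half turn about z gives the same grasp; the last joint's range is limited). The gripper opens to 85 mm and grips with 20 to 120 N. Pads are 22 mm wide; open, the fingers measure 114 mm over their backs; the gripper's body (76 mm by 85 mm) begins 54 mm behind the grasp point. The pads swing forward as they close: fully open they stand 13 mm farther back than shut.
Start: joints at [-1.259, 0.398, 0.045, 1.537, -0.019, 1.207, -0.051], TCP at [0.26, 0.596, 0.231] pointing down, gripper open.
Joint ranges: [-2.82, 2.82], [-0.49, 2.23], [-1.37, 1.46], [0, 2.46], [-1.36, 4.5], [0.23, 2], [-2.94, 2.94]. Speed limits (rad/s): [2.57, 2.57, 3.14, 3.14, 3.14, 3.14, 3.14].

INTERFACE

Orientations are given as a unit quaternion [x, y, z, w].
In Python, from plant import ctrl gives the robot as it stands. The module is installed in compiled form; this text tells all that it offers.
- The arm moves only by the tool carry_out, never from a script. Its argument "plan" is a list of rows, each a list of 3 entries, a list of its own where there are three numbers: the turn, a rotation vector about the tool's x, y, z normalised to -1 to 1, where 1 is 180 degrees, then the shift along the tool's x, y, z normalised to -1 to 1, where 1 is 40 cm, then the closure, from 0 (fully open) to 1 (shut). A call has exactly 5 rows; each row is the pose to reach, as a shift and turn from the pose commanded when the call began, along the tool's axes at that moment, turning the shorter way round; what a row does not reach only later rows make up. A row lasts 1/8 s, in which the tool goes at most 62.5 mm and 10.7 degrees, less where a joint would pass 70% of its speed; a pose out of reach is approached as far as the arm can. A call with a number of a shift or a turn outside -1 to 1 is refused whole. A call with a gripper value outside its range is refused whole. The fingers move at their own pace and stop on an object; "grip_force" is the grip in N (left out, the last holds). Time passes only in rows, so rows that repeat a pose let the fingers close, or fill a call up. It gives the time, the measured TCP pose, the force, the opening and the grip force at its end, in the units of the state.
- ctrl.read_state(): the state, without advancing time (a new reading comes with each control period).
- ctrl.get_image(name): name is "side" or "top" or "wrist"; returns (picture, depth): 384x512x3 uint8, red, green, blue; 384x512 float32, m along the optical axis (not along the pixel's ray), 0 where there is no reading.
- ctrl.get_calibration(name): a dict with "vfov" (degrees; the focal length in pixels is half the picture's height over the tangent of half this angle, whatever the lens; pixels are square), "cx", "cy" (the principal point, pixels), "R" (3x3) and "t" (3): a world point X has camera coordinates R X + t. Camera axes: x right, y down, z forward; pixel columns grow to the right and rows downward; lengths in m; the calibration is good to about 2 mm. A picture is of the moment at which its call begins: read the wrist's pose just before it. get_calibration takes no time and is no camera call; for the wrist camera it gives the pose at the moment of the call.
- ctrl.close_job(): hands the job in; it is judged then, once.
The state is a dict: "time_s": time; "qpos": joint angles; "joint_velocities": joint speeds; "joint_torque": joint torques, N m; "eef_pos": TCP position; "orientation": TCP orientation; "wrist_force": force on the tool from outside, world axes, zero at the start; "torque": the same for the moment, N m; "opening": finger opening in m; "gripper_force": force on a finger pad.
Only numpy, scipy, OpenCV 4.12 (cv2) and the standard library are available. Lean on these libraries where they do the work, as an engineer would, in place of code of your own. Each camera call takes 0.05 s, during which the arm holds its last target. There are 200 camera calls.

TASK

Put every middle-length (50 mm) copper gas nozzle from the bench into the aluminium tray of the blow-off station, leaving the shorter and longer look-alikes where they stand, and hang the yellow guard astride the bar behind the tray. Only when the nozzles are in and the guard hangs there, press the red pedal down to its stop, hold it there for about half a second and let it come up. Then move those nozzles from the tray into the green bin, leave the guard hanging on its bar, and do not disturb the other things on the bench.

Things in the scene. Friction and masses are not known exactly. Their poses are not given: they have to be found in the camera images.
- noz_a: WANTED middle-length gas nozzle standing upright: brass hexagon foot 30 mm across flats and 13 mm high, copper tube 24 mm in diameter above it, 50 mm tall in all, 90 g. Origin at the centre of its underside, z up along the tube. May be absent.
- noz_b: WANTED middle-length gas nozzle standing upright: brass hexagon foot 30 mm across flats and 13 mm high, copper tube 24 mm in diameter above it, 50 mm tall in all, 90 g. Origin at the centre of its underside, z up along the tube. May be absent.
- noz_c: WANTED middle-length gas nozzle standing upright: brass hexagon foot 30 mm across flats and 13 mm high, copper tube 24 mm in diameter above it, 50 mm tall in all, 90 g. Origin at the centre of its underside, z up along the tube. May be absent.
- noz_d: WANTED middle-length gas nozzle standing upright: brass hexagon foot 30 mm across flats and 13 mm high, copper tube 24 mm in diameter above it, 50 mm tall in all, 90 g. Origin at the centre of its underside, z up along the tube. May be absent.
- short_a: too short: gas nozzle standing upright: brass hexagon foot 30 mm across flats and 13 mm high, copper tube 24 mm in diameter above it, 34 mm tall in all: a look-alike to leave standing. Origin at the centre of its underside.
- short_b: too short: gas nozzle standing upright: brass hexagon foot 30 mm across flats and 13 mm high, copper tube 24 mm in diameter above it, 34 mm tall in all: a look-alike to leave standing. Origin at the centre of its underside.
- long_a: too long: gas nozzle standing upright: brass hexagon foot 30 mm across flats and 13 mm high, copper tube 24 mm in diameter above it, 68 mm tall in all: a look-alike to leave standing. Origin at the centre of its underside.
- long_b: too long: gas nozzle standing upright: brass hexagon foot 30 mm across flats and 13 mm high, copper tube 24 mm in diameter above it, 68 mm tall in all: a look-alike to leave standing. Origin at the centre of its underside.
- tray_in (a point): centre of the floor of the blow-off station's shallow aluminium tray, 26 mm above the bench. Inside 150 mm along x and 240 mm along y; its rims stand 14 mm above this floor. z is up.
- bar_top (a point): top of the middle of the station's horizontal steel bar, 12 mm in diameter, running along this point's y, 156 mm above the bench and 125 mm beyond the tray's centre along x. The bar is 270 mm long between two upright posts (16 mm in diameter, 162 mm tall above the bench).
- guard: yellow sheet-metal deflector guard, an upside-down U (saddle) standing on its two flaps, 250 g: 140 mm long along its y, 36 mm wide along x, flaps 80 mm deep and 4 mm thick with a 28 mm gap between them, top plate from 80 to 84 mm high. Origin on the middle line at the level of the flaps' lower edges, z up.
- guard_tab (a point): centre of the guard's black grip tab, which stands on the top plate: 12 mm thick along x, 44 mm long along y, 34 mm tall (from 84 to 118 mm above the flaps' lower edges).
- guard_ridge (a point): middle of the underside of the guard's top plate, where the bar comes to lie.
- pedal (a joint): angle of the red spring pedal in rad: 0 up at rest, 0.28 pressed to its stop; it springs back. Full press takes about 10 N at the toe.
- pedal_toe (a point): where to press: on the black rubber pad near the pedal's free end, 112 mm from the hinge, about 80 mm above the bench at rest and 50 mm at the stop (moves with the pedal). The pedal is 74 mm wide; the hinge lies beyond the toe (along +x of the treadle, parallel to its y) 42 mm above the bench.
- treadle: blue base of the pedal, fixed on the bench, 170 x 90 mm. Origin at the centre of its underside; the hinge is at x = +65 mm.
- bin_in (a point): centre of the inner floor of the green clean-parts bin, 4 mm above the bench. Inside 232 mm along x, 142 mm along y; walls 50 mm tall and 4 mm thick. The bin is fixed.
- brush: bystander: wooden-handled brush, 190 mm long, lying on the bench between robot and nozzles.
- collar_a: bystander: black plastic collar ring, 60 mm in diameter, 18 mm high.
- collar_b: bystander: black plastic collar ring, 60 mm in diameter, 18 mm high.
- wrench: bystander: steel wrench, 170 mm long, lying behind the station.
- can: bystander: can, 54 mm in diameter, 170 mm tall.
- mug: bystander: white mug, 76 mm in diameter, 85 mm tall.
- fitting: bystander: small brass fitting, 28 mm in diameter, 48 mm tall.
Things that resemble listed ones, but are neither listed nor needed, are in the scene too. Leave any blue look-alike of the noz_c alone.

How it is judged:
By the outcome, as a careful person would: the job done as asked, in the order asked, and still so for the second after the job is handed in, with the robot touching nothing.
Of noz_a, noz_b, noz_c, noz_d only 2 to 4 are there at a start; the rules pass over those that are not, and their reading is None.
At some moment in a run one of noz_a, noz_b, noz_c, noz_d may be knocked a few centimetres aside while the robot is not near it.
It also fails if it takes over 210 s, if anything falls off the work surface, if the arm or the gripper's body presses on something with over 40 N, if the wrist force passes 120 N, or if a joint passes its speed limit or range.

## Working session

There is one attempt and no reset: what is moved stays moved. The work goes in short steps, Python scripts to look and compute and a tool call to move; the robot and the scene stay as the last step left them, time stands still between calls to the robot, and variables do not carry over. Pictures are saved under pics/ and viewed, at most 14 in all, crops included, and the job is handed in when it is done.

Besides the shell and the picture viewer there is one more tool, called after ">>>" as name(argument=value, ...), one argument or row to a line, values as JSON. carry_out: Moves the arm, as the interface text tells. Its arguments: {"type":"object","properties":{"plan":{"type":"array","items":{"type":"array"}},"grip_force":{"type":"number"}},"required":["plan"]}

```bash
mkdir -p pics
cat > h.py <<'E'
import numpy as np,cv2
from plant import ctrl
def K(n):
    c=ctrl.get_calibration(n);return c,192/np.tan(np.radians(c['vfov'])/2)
def cloud(n):
    c,f=K(n);im,d=ctrl.get_image(n)
    v,u=np.mgrid[:384,:512]
    P=np.stack([(u-c['cx'])/f*d,(v-c['cy'])/f*d,d],-1)
    W=(P-np.array(c['t']))@np.array(c['R'])
    W[d==0]=np.nan
    return im,d,W
def save(n,im):cv2.imwrite('pics/'+n+'.png',im[:,:,::-1])
E
python3 - <<'E'
from h import *
for n in('top','side'):
    c,f=K(n);print(n,f,{k:np.round(c[k],3).tolist() for k in c})
    im,d,W=cloud(n);save(n+'0',cv2.resize(im,(780,585),interpolation=cv2.INTER_CUBIC));np.savez(n+'0.npz',im=im,W=W,d=d)
print(ctrl.read_state())
E
```

```text
top 485.2650817837768 {'vfov': 43.173, 'cx': 262.166, 'cy': 191.369, 'R': [[-0.014, -1.0, -0.012], [-0.987, 0.016, -0.162], [0.162, 0.01, -0.987]], 't': [0.044, 0.567, 1.39]}
side 404.6012567430908 {'vfov': 50.773, 'cx': 252.778, 'cy': 195.593, 'R': [[0.9, -0.436, -0.014], [-0.262, -0.515, -0.816], [0.348, 0.738, -0.578]], 't': [-0.493, 0.238, 0.874]}
{'time_s': 0.1, 'qpos': array([-1.25900595,  0.39912438,  0.04503244,  1.53771599, -0.01867906,
        1.20690164, -0.05070433]), 'joint_velocities': array([-0.0010607 , -0.00179843,  0.00049444, -0.00247031,  0.00045634,
       -0.00052273,  0.00019526]), 'joint_torque': array([ 3.71897797e-03, -4.76266193e+01,  1.37028158e+00, -2.54948723e+01,
        1.19349160e-02,  4.99253132e-03,  6.65485629e-06]), 'eef_pos': array([0.25932717, 0.59542759, 0.23038009]), 'orientation': array([ 2.03895529e-01,  9.78992271e-01, -8.57458127e-04, -1.07929762e-04]), 'wrist_force': array([-0.25443539, -0.10513389, -0.20238017]), 'torque': array([ 0.01583431,  0.03457125, -0.00631812]), 'gripper_force': 0.0, 'opening': 0.0852200082619602}
```

View pics/top0.png

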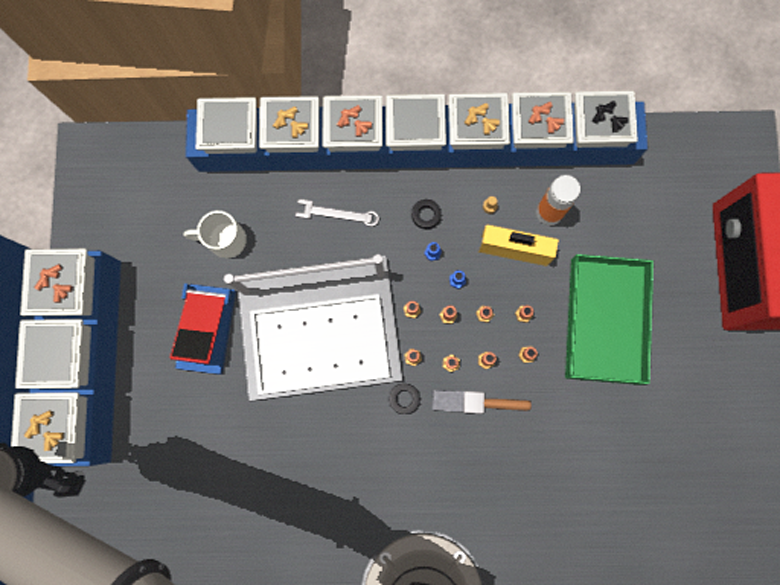

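View pics/side0.png

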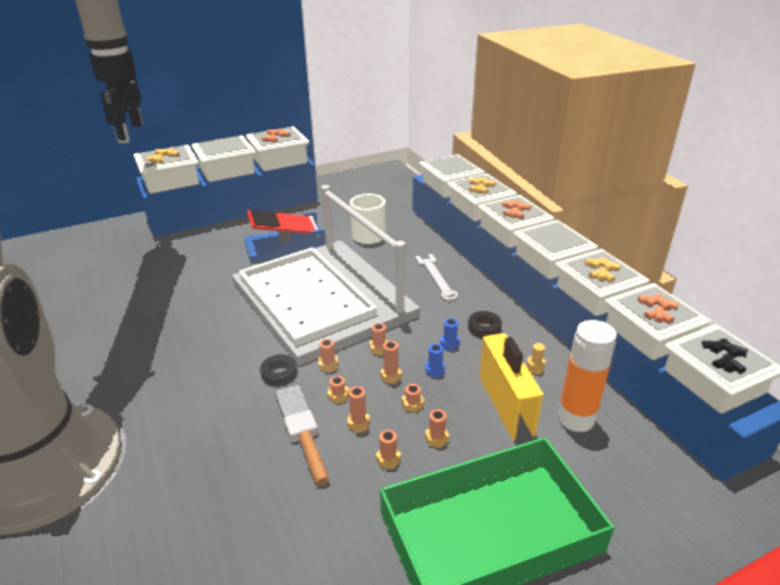

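The top view shows eight copper nozzles in two rows, at (412,310), (449,314), (485,313), (525,313), (413,357), (452,363), (487,359) and (528,354). The possible mix-ups are the two blue nozzles at (433,251) and (458,279), the brass fitting at (491,204), and the short and long nozzles among the eight. The guard is at (520,243), the pedal at (200,328), the tray at (322,343) and the bin at (610,320). I'll sort the eight by height.

```bash
cat >> h.py <<'E'
def blobs(im,W,lo,hi,amin=15,zmin=0.004,zmax=.3,ymax=.3):
    hsv=cv2.cvtColor(im,cv2.COLOR_RGB2HSV);m=cv2.inRange(hsv,lo,hi)
    m[~((W[...,2]>zmin)&(W[...,2]<zmax)&(abs(W[...,1])<ymax+.3))]=0
    n,l,s,c=cv2.connectedComponentsWithStats(m)
    return [(i,l==i,s[i],c[i]) for i in range(1,n) if s[i,4]>=amin]
E
python3 - <<'E'
from h import *
for n in('top','side'):
    z=np.load(n+'0.npz');im,W=z['im'],z['W']
    print(n)
    for nm,lo,hi,a in(('cu',(3,90,60),(22,255,255),15),('blue',(105,150,60),(125,255,255),15),('yel',(23,120,80),(32,255,255),60),('green',(50,100,40),(80,255,255),300),('red',(0,200,80),(3,255,255),150)):
        for i,m,s,c in blobs(im,W,lo,hi,a):
            P=W[m];zt=np.percentile(P[:,2],95);T=P[P[:,2]>zt-.006]
            print(nm,s[4],c.round(0),'ztop',zt.round(4),'topc',T.mean(0).round(3),'mid',((P.min(0)+P.max(0))/2).round(3),'ext',np.ptp(P,axis=0).round(3))
z=np.load('top0.npz');im,W=z['im'],z['W']
save('topcrop',cv2.resize(im[185:255,250:370],(800,467),interpolation=cv2.INTER_CUBIC))
E
```

```text
top
cu 105 [354.  73.] ztop 0.1529 topc [ 0.887 -0.232  0.15 ] mid [ 0.889 -0.233  0.147] ext [0.04  0.042 0.016]
cu 105 [228.  75.] ztop 0.1529 topc [0.888 0.128 0.15 ] mid [0.89  0.126 0.145] ext [0.048 0.043 0.02 ]
cu 108 [312.  74.] ztop 0.1521 topc [ 0.888 -0.113  0.149] mid [ 0.887 -0.112  0.144] ext [0.039 0.041 0.018]
cu 104 [186.  76.] ztop 0.1532 topc [0.888 0.246 0.15 ] mid [0.889 0.247 0.147] ext [0.041 0.043 0.016]
cu 79 [321.  81.] ztop 0.1536 topc [ 0.864 -0.138  0.151] mid [ 0.865 -0.141  0.148] ext [0.034 0.029 0.016]
cu 79 [363.  81.] ztop 0.1527 topc [ 0.865 -0.259  0.15 ] mid [ 0.864 -0.26   0.145] ext [0.031 0.028 0.021]
cu 77 [195.  84.] ztop 0.1539 topc [0.866 0.221 0.151] mid [0.866 0.22  0.146] ext [0.035 0.031 0.021]
cu 76 [237.  83.] ztop 0.153 topc [0.865 0.101 0.15 ] mid [0.863 0.099 0.147] ext [0.028 0.029 0.016]
cu 182 [361. 138.] ztop 0.12 topc [ 0.712 -0.26   0.119] mid [ 0.725 -0.265  0.072] ext [0.043 0.047 0.109]
cu 76 [322. 134.] ztop 0.0494 topc [ 0.747 -0.149  0.048] mid [ 0.746 -0.15   0.031] ext [0.024 0.024 0.051]
cu 45 [343. 157.] ztop 0.117
[... 4922 characters left out ...]
.028] ext [0.057 0.066 0.049]
blue 21 [281. 241.] ztop 0.0258 topc [ 0.588 -0.082  0.024] mid [ 0.586 -0.079  0.02 ] ext [0.008 0.02  0.016]
blue 1270 [486. 284.] ztop 0.0926 topc [ 0.875 -0.433  0.091] mid [ 0.881 -0.408  0.051] ext [0.098 0.083 0.087]
blue 21 [458. 266.] ztop 0.0909 topc [ 0.837 -0.38   0.088] mid [ 0.837 -0.381  0.083] ext [0.004 0.011 0.018]
blue 23 [431. 270.] ztop 0.0354 topc [ 0.836 -0.325  0.036] mid [ 0.836 -0.323  0.027] ext [0.004 0.019 0.027]
yel 499 [336. 243.] ztop 0.0873 topc [ 0.654 -0.207  0.086] mid [ 0.681 -0.196  0.058] ext [0.109 0.143 0.103]
green 9495 [325. 340.] ztop 0.0507 topc [ 0.52  -0.377  0.05 ] mid [ 0.513 -0.373  0.029] ext [0.25  0.171 0.05 ]
```

View pics/topcrop.png

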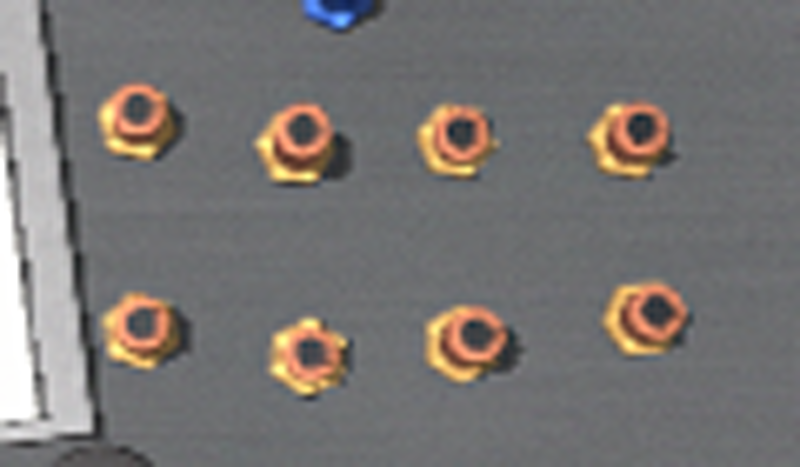

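Heights from both views agree. The 50 mm nozzles are at (.536,.012), (.526,-.210), (.446,-.213) and (.444,.010), the corner four in the crop at (137,115), (637,130), (655,313) and (143,325). The other four measure 35 or 69 mm. Next I measure the station, guard, pedal and bin.

Run:
```python
from h import *
def rect(P):
    r=cv2.minAreaRect(P[:,:2].astype(np.float32)*1000);return np.round(r[0],1),np.round(r[1],1),round(r[2],1)
for n in('top','side'):
    z=np.load(n+'0.npz');im,W=z['im'],z['W'];print(n)
    X,Y,Z=W[...,0],W[...,1],W[...,2]
    hsv=cv2.cvtColor(im,cv2.COLOR_RGB2HSV)
    def big(m):
        k,l,s,c=cv2.connectedComponentsWithStats(m.astype(np.uint8));i=1+np.argmax(s[1:,4]);return l==i
    reg=(X>.35)&(X<.7)&(Y>.03)&(Y<.36)
    for nm,m in(('floor',reg&(abs(Z-.026)<.004)&(hsv[...,2]>180)),('rim',reg&(abs(Z-.040)<.005)),('bar',reg&(Z>.135)&(Z<.16)),('posts',reg&(Z>.158)),
      ('yel',(hsv[...,0]>=18)&(hsv[...,0]<34)&(hsv[...,1]>110)&(abs(Z-.084)<.005)&(Y<-.1)&(X<.7)),
      ('tab',(Z>.108)&(Z<.125)&(abs(X-.66)<.04)&(abs(Y+.19)<.06)),
      ('bin',(hsv[...,0]>50)&(hsv[...,0]<80)&(hsv[...,1]>100)&(abs(Z-.05)<.004)&(X<.8)),
      ('binfl',(hsv[...,0]>50)&(hsv[...,0]<80)&(hsv[...,1]>100)&(abs(Z-.004)<.004)&(X<.8)),
      ('red',((hsv[...,0]<5)|(hsv[...,0]>175))&(hsv[...,1]>150)&(Y>.3)&(Z<.12)),
      ('pad',(hsv[...,2]<70)&(Y>.3)&(Y<.5)&(Z>.05)&(Z<.12)&(X<.6))):
        if m.sum()<4: print(nm,m.sum());continue
        if nm in('floor','pad','red','yel','tab'): m=big(m)
        P=W[m];print(nm,m.sum(),rect(P),'z',np.percentile(P[:,2],[5,50,95]).round(4),'med',np.median(P,0).round(3))
        if nm in('bar','tab'):
            a=np.polyfit(P[:,1],P[:,0],1);print('  x=%.4f*y+%.4f'%tuple(a),np.percentile(P[:,1],[2,98]).round(3))
        if nm=='posts':
            for q in (P[:,1]>P[:,1].mean(),P[:,1]<=P[:,1].mean()):print('  ',P[q].mean(0).round(4))
```

```text
top
floor 3134 (array([470.5, 192.7]), array([149.4, 239.5]), 6.6) z [0.0225 0.0259 0.0293] med [0.469 0.192 0.026]
rim 569 (array([549.2, 201.2]), array([321.6, 282.9]), 6.7) z [0.0359 0.0394 0.0438] med [0.474 0.202 0.039]
bar 418 (array([593.2, 205.1]), array([ 16.6, 281.5]), 7.3) z [0.1481 0.1544 0.1589] med [0.593 0.208 0.154]
  x=-0.1155*y+0.6170 [0.074 0.339]
posts 93 (array([594.3, 206.7]), array([ 14.7, 282.2]), 6.8) z [0.1584 0.1602 0.165 ] med [0.595 0.21  0.16 ]
   [0.5821 0.3067 0.161 ]
   [0.6056 0.108  0.1607]
yel 444 (array([ 656.2, -196.6]), array([140.2,  37.7]), 76.8) z [0.0798 0.0839 0.0878] med [ 0.654 -0.189  0.084]
tab 75 (array([ 655.7, -196.6]), array([43.7, 13.8]), 75.3) z [0.1104 0.1169 0.1212] med [ 0.656 -0.196  0.117]
  x=0.2116*y+0.6974 [-0.217 -0.176]
bin 297 (array([ 510.1, -371.4]), array([150.5, 239.4]), 84.4) z [0.0465 0.0496 0.053 ] med [ 0.511 -0.353  0.05 ]
binfl 2707 (array([ 512.3, -371.3]), array([149. , 231.7]), 84.4) z [0.0005 0.0037 0.0073] med [ 0.508 -0.378  0.004]
red 688 (array([503. , 422.9]), array([ 76.6, 132.8]), 82.4) z [0.0468 0.
[... 590 characters left out ...]
98 0.1643] med [0.6   0.159 0.16 ]
   [0.5822 0.31   0.1609]
   [0.6068 0.1011 0.1608]
yel 588 (array([ 659.2, -195.2]), array([143.3,  37.6]), 77.2) z [0.0813 0.0853 0.0873] med [ 0.652 -0.219  0.085]
tab 121 (array([ 658.3, -197.1]), array([45.6, 13.4]), 76.2) z [0.1092 0.1185 0.1207] med [ 0.656 -0.201  0.119]
  x=0.1916*y+0.6946 [-0.218 -0.176]
bin 1063 (array([ 513.1, -371.6]), array([152.2, 241.2]), 84.4) z [0.0466 0.0504 0.0527] med [ 0.519 -0.388  0.05 ]
binfl 6322 (array([ 530. , -356.3]), array([186.9, 271.6]), 85.1) z [0.0032 0.0053 0.0072] med [ 0.516 -0.366  0.005]
red 274 (array([502.6, 421.5]), array([ 78.7, 129.3]), 83.6) z [0.0509 0.0623 0.0856] med [0.52  0.41  0.062]
pad 1
```

>>> carry_out(
  plan=[
    [[0, 0, 0.05], [0, 0, -0.1], 0],
    [[0, 0, 0.1], [0, 0, -0.2], 0],
    [[0, 0, 0.15], [0, 0, -0.3], 0],
    [[0, 0, 0.18], [0, 0, -0.3], 0],
    [[0, 0, 0.18], [0, 0, -0.3], 0],
  ],
  grip_force=40,
)

```text
time_s: 0.72
eef_pos: [0.2594, 0.5958, 0.3511]
orientation: [0.468, 0.884, -0.0, 0.0]
wrist_force: [-0.3, -0.5, -0.7]
opening: 0.0854
gripper_force: 0.0
```

>>> carry_out(
  plan=[
    [[0, 0, 0.05], [0, 0, 0], 0.3],
    [[0, 0, 0.1], [0, 0, 0], 0.3],
    [[0, 0, 0.15], [0, 0, 0], 0.3],
    [[0, 0, 0.189], [0, 0, 0], 0.3],
    [[0, 0, 0.189], [0, 0, 0], 0.3],
  ],
)

```text
time_s: 1.35
eef_pos: [0.2593, 0.5955, 0.3501]
orientation: [0.706, 0.708, -0.001, 0.001]
wrist_force: [-0.6, 1.0, -0.5]
opening: 0.0601
gripper_force: 0.0
```

Everything matches the given sizes: tray 149x240 with yaw 6.7°, bar at (.595,.207), guard at (.657,-.197) with yaw -13°, bin at (.511,-.3715) and toe pad at (.470,.427). I'm moving to the first nozzle.

>>> carry_out(
  plan=[
    [[0, 0, 0], [-0.725, 0.225, 0], 0.4],
    [[0, 0, 0], [-0.725, 0.225, 0], 0.4],
    [[0, 0, 0], [-0.725, 0.225, 0], 0.4],
    [[0, 0, 0], [-0.725, 0.225, 0], 0.4],
    [[0, 0, 0], [-0.725, 0.225, 0], 0.4],
  ],
)

```text
time_s: 1.98
eef_pos: [0.3503, 0.3032, 0.351]
orientation: [0.706, 0.708, -0.0, 0.0]
wrist_force: [0.7, 0.2, 0.5]
opening: 0.0507
gripper_force: 0.0
```

>>> carry_out(
  plan=[
    [[0, 0, 0], [-0.7, 0.225, 0.2], 0.4],
    [[0, 0, 0], [-0.7, 0.225, 0.2], 0.4],
    [[0, 0, 0], [-0.7, 0.225, 0.2], 0.4],
    [[0, 0, 0], [-0.7, 0.225, 0.2], 0.4],
    [[0, 0, 0], [-0.7, 0.225, 0.2], 0.4],
  ],
)

```text
time_s: 2.6
eef_pos: [0.4399, 0.0238, 0.2706]
orientation: [0.706, 0.708, 0.0, -0.0]
wrist_force: [0.6, 1.0, 0.2]
opening: 0.0514
gripper_force: 0.0
```

```bash
cat >> h.py <<'E'
# list copper/brass nozzles: merged side+top, by top-ring plane
def noz(n='top'):
    im,d,W=cloud(n);out=[]
    for i,m,s,c in blobs(im,W,(3,90,60),(22,255,255),15,.004,.11):
        P=W[m];zt=np.percentile(P[:,2],95);mid=(np.percentile(P,2,axis=0)+np.percentile(P,98,axis=0))/2
        if .02<zt<.11 and .35<mid[0]<.7 and -.45<mid[1]<.33 and max(np.ptp(P[:,:2],axis=0))<.06:print(n,s[4],c.round(),'z',zt.round(3),'xy',mid[:2].round(4))
    return im,W
E
python3 - <<'E'
from h import *
noz();s=ctrl.read_state();print(s['time_s'],s['eef_pos'],s['orientation'])
E
```

```text
top 35 [343. 159.] z 0.098 xy [ 0.6567 -0.2003]
top 57 [296. 206.] z 0.07 xy [ 0.5234 -0.0623]
top 70 [318. 206.] z 0.037 xy [ 0.5264 -0.132 ]
top 80 [344. 206.] z 0.053 xy [ 0.5238 -0.2077]
top 79 [346. 233.] z 0.054 xy [ 0.445  -0.2111]
top 79 [319. 236.] z 0.07 xy [ 0.4345 -0.1308]
top 34 [299. 238.] z 0.037 xy [ 0.4324 -0.0698]
2.65 [0.44024143 0.01579561 0.26941502] [ 0.70938618  0.70481525 -0.00210174  0.00151206]
```

>>> carry_out(
  plan=[
    [[0, 0, 0], [-0.015, 0.012, 0.15], 0.4],
    [[0, 0, 0], [-0.015, 0.012, 0.3], 0.4],
    [[0, 0, 0], [-0.015, 0.012, 0.4], 0.4],
    [[0, 0, 0], [-0.015, 0.012, 0.48], 0.4],
    [[0, 0, 0], [-0.015, 0.012, 0.55], 0.4],
  ],
)

```text
time_s: 3.28
eef_pos: [0.444, 0.0204, 0.0497]
orientation: [0.706, 0.709, -0.001, -0.0]
wrist_force: [0.1, -0.8, 1.0]
opening: 0.0509
gripper_force: 0.0
```

>>> carry_out(
  plan=[
    [[0, 0, 0], [0, 0, 0.05], 0.4],
    [[0, 0, 0], [0, 0, 0.08], 0.4],
    [[0, 0, 0], [0, 0, 0.08], 0.8],
    [[0, 0, 0], [0, 0, 0.08], 0.8],
    [[0, 0, 0], [0, 0, 0.08], 0.8],
  ],
)

```text
time_s: 3.9
eef_pos: [0.4453, 0.0204, 0.0199]
orientation: [0.707, 0.708, 0.001, 0.0]
wrist_force: [-0.4, 0.7, 0.4]
opening: 0.023
gripper_force: 39.2
```

>>> carry_out(
  plan=[
    [[0, 0, 0], [0, 0, 0], 0.8],
    [[0, 0, 0], [0, 0, -0.1], 0.8],
    [[0, 0, 0], [0, 0, -0.2], 0.8],
    [[0, 0, 0], [0, 0, -0.25], 0.8],
    [[0, 0, 0], [0, 0, -0.25], 0.8],
  ],
)

```text
time_s: 4.53
eef_pos: [0.446, 0.0206, 0.1206]
orientation: [0.707, 0.708, 0.002, 0.001]
wrist_force: [-0.7, -0.1, -1.0]
opening: 0.0229
gripper_force: 39.7
```

My sum was 10 mm off in y, so this grip is off-centre. I'll set the nozzle down and regrip.

>>> carry_out(
  plan=[
    [[0, 0, 0], [0, 0, 0.1], 0.8],
    [[0, 0, 0], [0, 0, 0.2], 0.8],
    [[0, 0, 0], [0, 0, 0.25], 0.8],
    [[0, 0, 0], [0, 0, 0.25], 0.8],
    [[0, 0, 0], [0, 0, 0.25], 0.4],
  ],
)

```text
time_s: 5.15
eef_pos: [0.4443, 0.0198, 0.0186]
orientation: [0.707, 0.707, -0.001, -0.0]
wrist_force: [-0.3, 0.1, -0.5]
opening: 0.04
gripper_force: 0.0
```

>>> carry_out(
  plan=[
    [[0, 0, 0], [0, 0, 0], 0.4],
    [[0, 0, 0], [0, 0, 0], 0.4],
    [[0, 0, 0], [-0.025, 0, 0], 0.4],
    [[0, 0, 0], [-0.025, 0, 0], 0.8],
    [[0, 0, 0], [-0.025, 0, 0], 0.8],
  ],
)

```text
time_s: 5.78
eef_pos: [0.4448, 0.0097, 0.0195]
orientation: [0.707, 0.707, 0.0, -0.0]
wrist_force: [-1.1, -1.8, 3.8]
opening: 0.0228
gripper_force: 39.0
```

>>> carry_out(
  plan=[
    [[0, 0, 0], [0, 0, 0], 0.8],
    [[0, 0, 0], [0, 0, -0.1], 0.8],
    [[0, 0, 0], [0, 0, -0.2], 0.8],
    [[0, 0, 0], [0, 0, -0.25], 0.8],
    [[0, 0, 0], [0, 0, -0.25], 0.8],
  ],
)

```text
time_s: 6.4
eef_pos: [0.4459, 0.0109, 0.1202]
orientation: [0.706, 0.708, 0.002, 0.0]
wrist_force: [-0.9, 0.3, -0.8]
opening: 0.023
gripper_force: 39.5
```

Run:
```python
from h import *
im,d,W=cloud('side');save('side1',cv2.resize(im[130:330,120:340],(660,600)));print(ctrl.read_state()['eef_pos'])
```

```text
[0.4448185  0.01074977 0.11915148]
```

View pics/side1.png

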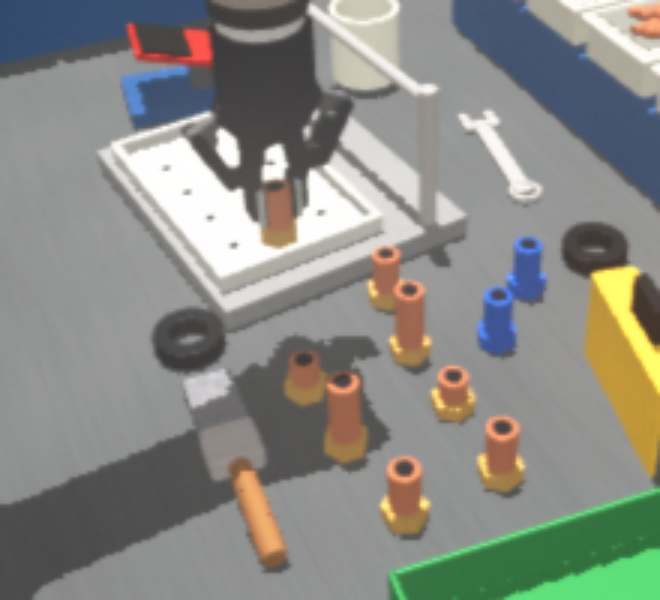

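The crop shows nozzle D gripped upright at (278,210), with the others undisturbed. I'll place it at the tray's far slot.

>>> carry_out(
  plan=[
    [[0, 0, 0], [0.15, 0.01, 0], 0.8],
    [[0, 0, 0], [0.3, 0.018, 0], 0.8],
    [[0, 0, 0], [0.45, 0.018, 0], 0.8],
    [[0, 0, 0], [0.58, 0.018, 0], 0.8],
    [[0, 0, 0], [0.64, 0.018, 0], 0.8],
  ],
)

```text
time_s: 7.08
eef_pos: [0.4502, 0.2692, 0.1174]
orientation: [0.705, 0.709, -0.001, -0.0]
wrist_force: [0.2, -0.6, -1.9]
opening: 0.0228
gripper_force: 39.5
```

>>> carry_out(
  plan=[
    [[0, 0, 0], [0, 0, 0.08], 0.8],
    [[0, 0, 0], [0, 0, 0.15], 0.8],
    [[0, 0, 0], [0, 0, 0.18], 0.8],
    [[0, 0, 0], [0, 0, 0.18], 0.8],
    [[0, 0, 0], [0, 0, 0.18], 0.4],
  ],
)

```text
time_s: 7.7
eef_pos: [0.4524, 0.2657, 0.0475]
orientation: [0.707, 0.707, 0.0, 0.0]
wrist_force: [-0.1, -0.2, -0.3]
opening: 0.0398
gripper_force: 0.0
```

>>> carry_out(
  plan=[
    [[0, 0, 0], [0, 0, 0], 0.4],
    [[0, 0, 0], [0, 0, -0.05], 0.4],
    [[0, 0, 0], [0, 0, -0.15], 0.4],
    [[0, 0, 0], [0, 0, -0.28], 0.4],
    [[0, 0, 0], [0, 0, -0.28], 0.4],
  ],
)

```text
time_s: 8.32
eef_pos: [0.4548, 0.2677, 0.1635]
orientation: [0.707, 0.707, 0.005, 0.0]
wrist_force: [0.2, -0.5, -0.7]
opening: 0.0509
gripper_force: 0.0
```

Run:
```python
from h import *
noz();noz('side');print(ctrl.read_state()['eef_pos'])
```

```text
top 34 [343. 159.] z 0.101 xy [ 0.6569 -0.2   ]
top 63 [271. 203.] z 0.054 xy [0.537  0.0111]
top 75 [294. 206.] z 0.072 xy [ 0.5231 -0.0605]
top 71 [318. 206.] z 0.038 xy [ 0.5267 -0.1322]
top 80 [344. 206.] z 0.052 xy [ 0.5236 -0.2076]
top 68 [185. 232.] z 0.078 xy [0.4507 0.2625]
top 80 [346. 232.] z 0.053 xy [ 0.445  -0.2113]
top 81 [319. 236.] z 0.071 xy [ 0.4344 -0.1303]
top 71 [296. 238.] z 0.037 xy [ 0.4304 -0.0628]
side 129 [185. 176.] z 0.079 xy [0.451  0.2591]
side 65 [336. 239.] z 0.107 xy [ 0.6582 -0.1994]
side 170 [271. 261.] z 0.036 xy [ 0.5281 -0.135 ]
side 248 [286. 282.] z 0.052 xy [ 0.5261 -0.213 ]
side 255 [254. 295.] z 0.052 xy [ 0.4477 -0.2161]
[0.4518513  0.26645316 0.15982533]
```

>>> carry_out(
  plan=[
    [[0, 0, 0], [-0.14, 0.05, 0], 0.4],
    [[0, 0, 0], [-0.28, 0.1, 0], 0.4],
    [[0, 0, 0], [-0.42, 0.14, 0], 0.4],
    [[0, 0, 0], [-0.55, 0.18, 0], 0.4],
    [[0, 0, 0], [-0.637, 0.213, 0], 0.4],
  ],
)

```text
time_s: 9.05
eef_pos: [0.5363, 0.0083, 0.158]
orientation: [0.708, 0.706, -0.001, -0.001]
wrist_force: [0.2, 0.3, -0.3]
opening: 0.0512
gripper_force: 0.0
```

>>> carry_out(
  plan=[
    [[0, 0, 0], [0, 0, 0], 0.4],
    [[0, 0, 0], [0, 0, 0.14], 0.4],
    [[0, 0, 0], [0, 0, 0.25], 0.4],
    [[0, 0, 0], [0, 0, 0.32], 0.4],
    [[0, 0, 0], [0, 0, 0.35], 0.4],
  ],
)

```text
time_s: 9.68
eef_pos: [0.5349, 0.0127, 0.0167]
orientation: [0.706, 0.708, -0.002, -0.002]
wrist_force: [0.5, -0.5, 0.6]
opening: 0.0514
gripper_force: 0.0
```

>>> carry_out(
  plan=[
    [[0, 0, 0], [0, 0, 0], 0.8],
    [[0, 0, 0], [0, 0, 0], 0.8],
    [[0, 0, 0], [0, 0, 0], 0.8],
    [[0, 0, 0], [0, 0, -0.1], 0.8],
    [[0, 0, 0], [0, 0, -0.2], 0.8],
  ],
)

```text
time_s: 10.3
eef_pos: [0.537, 0.0114, 0.1005]
orientation: [0.707, 0.707, -0.0, -0.0]
wrist_force: [0.5, 0.5, -1.1]
opening: 0.0231
gripper_force: 39.5
```

>>> carry_out(
  plan=[
    [[0, 0, 0], [0.13, -0.05, -0.03], 0.8],
    [[0, 0, 0], [0.26, -0.1, -0.03], 0.8],
    [[0, 0, 0], [0.39, -0.15, -0.03], 0.8],
    [[0, 0, 0], [0.515, -0.198, -0.03], 0.8],
    [[0, 0, 0], [0.515, -0.198, -0.03], 0.8],
  ],
)

```text
time_s: 10.92
eef_pos: [0.4558, 0.2229, 0.1116]
orientation: [0.703, 0.711, 0.001, -0.001]
wrist_force: [1.0, -0.6, -0.9]
opening: 0.0228
gripper_force: 39.7
```

>>> carry_out(
  plan=[
    [[0, 0, 0], [0, 0, 0.08], 0.8],
    [[0, 0, 0], [0, 0, 0.14], 0.8],
    [[0, 0, 0], [0, 0, 0.16], 0.8],
    [[0, 0, 0], [0, 0, 0.16], 0.8],
    [[0, 0, 0], [0, 0, 0.16], 0.4],
  ],
)

```text
time_s: 11.55
eef_pos: [0.459, 0.2174, 0.0484]
orientation: [0.707, 0.707, 0.001, 0.0]
wrist_force: [-0.8, -0.1, -0.0]
opening: 0.0396
gripper_force: 0.0
```

>>> carry_out(
  plan=[
    [[0, 0, 0], [0, 0, 0], 0.4],
    [[0, 0, 0], [0, 0, -0.05], 0.4],
    [[0, 0, 0], [0, 0, -0.15], 0.4],
    [[0, 0, 0], [0, 0, -0.28], 0.4],
    [[0, 0, 0], [0, 0, -0.28], 0.4],
  ],
)

```text
time_s: 12.18
eef_pos: [0.461, 0.2187, 0.1636]
orientation: [0.707, 0.707, 0.005, 0.0]
wrist_force: [-0.4, 0.3, 0.3]
opening: 0.0513
gripper_force: 0.0
```

Run:
```python
from h import *
noz();noz('side');print(ctrl.read_state()['eef_pos'])
```

```text
top 33 [343. 159.] z 0.102 xy [ 0.6575 -0.2001]
top 75 [295. 206.] z 0.071 xy [ 0.5239 -0.0607]
top 67 [318. 206.] z 0.039 xy [ 0.5273 -0.1318]
top 77 [344. 206.] z 0.054 xy [ 0.5245 -0.2077]
top 54 [203. 230.] z 0.079 xy [0.457  0.2116]
top 82 [346. 232.] z 0.054 xy [ 0.4453 -0.2101]
top 80 [319. 236.] z 0.071 xy [ 0.4344 -0.131 ]
top 70 [296. 238.] z 0.038 xy [ 0.4311 -0.0628]
side 247 [256. 238.] z 0.07 xy [ 0.5257 -0.0633]
side 64 [336. 239.] z 0.105 xy [ 0.6588 -0.1991]
side 174 [271. 261.] z 0.037 xy [ 0.5279 -0.1347]
side 246 [286. 282.] z 0.052 xy [ 0.526  -0.2128]
[0.45787974 0.21772141 0.15990297]
```

>>> carry_out(
  plan=[
    [[0, 0, 0], [-0.14, 0.03, 0], 0.4],
    [[0, 0, 0], [-0.28, 0.06, 0], 0.4],
    [[0, 0, 0], [-0.42, 0.085, 0], 0.4],
    [[0, 0, 0], [-0.55, 0.085, 0], 0.4],
    [[0, 0, 0], [-0.55, 0.085, 0], 0.4],
  ],
)

```text
time_s: 12.9
eef_pos: [0.4904, -0.0078, 0.1583]
orientation: [0.71, 0.704, -0.002, -0.0]
wrist_force: [-0.1, 0.4, -0.2]
opening: 0.0512
gripper_force: 0.0
```

>>> carry_out(
  plan=[
    [[0, 0, 0], [-0.14, 0.03, 0], 0.4],
    [[0, 0, 0], [-0.28, 0.06, 0], 0.4],
    [[0, 0, 0], [-0.42, 0.084, 0], 0.4],
    [[0, 0, 0], [-0.517, 0.084, 0], 0.4],
    [[0, 0, 0], [-0.517, 0.084, 0], 0.4],
  ],
)

```text
time_s: 13.52
eef_pos: [0.5245, -0.2121, 0.1582]
orientation: [0.709, 0.706, -0.001, -0.0]
wrist_force: [0.9, 0.7, 0.2]
opening: 0.0513
gripper_force: 0.0
```

>>> carry_out(
  plan=[
    [[0, 0, 0], [0, 0, 0.08], 0.4],
    [[0, 0, 0], [0, 0, 0.2], 0.4],
    [[0, 0, 0], [0, 0, 0.3], 0.4],
    [[0, 0, 0], [0, 0, 0.35], 0.4],
    [[0, 0, 0], [0, 0, 0.35], 0.4],
  ],
)

```text
time_s: 14.15
eef_pos: [0.5251, -0.2077, 0.018]
orientation: [0.706, 0.708, -0.001, -0.002]
wrist_force: [-0.5, 0.3, 1.3]
opening: 0.0511
gripper_force: 0.0
```

>>> carry_out(
  plan=[
    [[0, 0, 0], [0, 0, 0], 0.8],
    [[0, 0, 0], [0, 0, 0], 0.8],
    [[0, 0, 0], [0, 0, 0], 0.8],
    [[0, 0, 0], [0, 0, -0.13], 0.8],
    [[0, 0, 0], [0, 0, -0.27], 0.8],
  ],
)

```text
time_s: 14.78
eef_pos: [0.525, -0.2091, 0.1281]
orientation: [0.707, 0.707, -0.0, -0.001]
wrist_force: [1.1, 0.6, -0.6]
opening: 0.0226
gripper_force: 39.8
```

>>> carry_out(
  plan=[
    [[0, 0, 0], [0.13, -0.02, 0], 0.8],
    [[0, 0, 0], [0.26, -0.04, 0], 0.8],
    [[0, 0, 0], [0.39, -0.06, 0], 0.8],
    [[0, 0, 0], [0.5, -0.08, 0], 0.8],
    [[0, 0, 0], [0.5, -0.08, 0], 0.8],
  ],
)

```text
time_s: 15.4
eef_pos: [0.4929, -0.0048, 0.127]
orientation: [0.704, 0.71, 0.0, -0.001]
wrist_force: [-0.2, -0.5, -0.9]
opening: 0.0228
gripper_force: 39.9
```

>>> carry_out(
  plan=[
    [[0, 0, 0], [0.13, -0.02, 0], 0.8],
    [[0, 0, 0], [0.26, -0.04, 0], 0.8],
    [[0, 0, 0], [0.38, -0.06, 0], 0.8],
    [[0, 0, 0], [0.445, -0.074, 0], 0.8],
    [[0, 0, 0], [0.445, -0.074, 0], 0.8],
  ],
)

```text
time_s: 16.02
eef_pos: [0.4638, 0.17, 0.1273]
orientation: [0.706, 0.709, 0.0, -0.0]
wrist_force: [0.3, 0.3, -2.3]
opening: 0.0225
gripper_force: 39.9
```

>>> carry_out(
  plan=[
    [[0, 0, 0], [0, 0, 0.08], 0.8],
    [[0, 0, 0], [0, 0, 0.17], 0.8],
    [[0, 0, 0], [0, 0, 0.2], 0.8],
    [[0, 0, 0], [0, 0, 0.2], 0.8],
    [[0, 0, 0], [0, 0, 0.2], 0.4],
  ],
)

```text
time_s: 16.65
eef_pos: [0.4651, 0.1678, 0.0482]
orientation: [0.707, 0.707, 0.001, 0.0]
wrist_force: [-0.5, 0.1, -0.3]
opening: 0.0397
gripper_force: 0.0
```

>>> carry_out(
  plan=[
    [[0, 0, 0], [0, 0, 0], 0.4],
    [[0, 0, 0], [0, 0, -0.05], 0.4],
    [[0, 0, 0], [0, 0, -0.15], 0.4],
    [[0, 0, 0], [0, 0, -0.28], 0.4],
    [[0, 0, 0], [0, 0, -0.28], 0.4],
  ],
)

```text
time_s: 17.27
eef_pos: [0.467, 0.1695, 0.1633]
orientation: [0.707, 0.707, 0.004, 0.001]
wrist_force: [-0.3, 0.3, 0.1]
opening: 0.0514
gripper_force: 0.0
```

Run:
```python
from h import *
noz();noz('side');print(ctrl.read_state()['eef_pos'])
```

```text
top 33 [343. 159.] z 0.1 xy [ 0.6566 -0.2003]
top 73 [295. 206.] z 0.072 xy [ 0.5233 -0.0606]
top 69 [318. 206.] z 0.038 xy [ 0.5276 -0.1313]
top 32 [221. 228.] z 0.077 xy [0.4626 0.1573]
top 81 [346. 232.] z 0.054 xy [ 0.4452 -0.2111]
top 77 [320. 236.] z 0.071 xy [ 0.4343 -0.132 ]
top 67 [296. 238.] z 0.038 xy [ 0.4311 -0.0629]
side 246 [256. 238.] z 0.07 xy [ 0.5257 -0.0635]
side 64 [336. 239.] z 0.106 xy [ 0.6594 -0.1999]
side 173 [271. 261.] z 0.037 xy [ 0.5282 -0.1357]
side 259 [254. 296.] z 0.052 xy [ 0.4476 -0.2162]
[0.46390335 0.16892676 0.15980671]
```

>>> carry_out(
  plan=[
    [[0, 0, 0], [-0.13, 0, 0], 0.4],
    [[0, 0, 0], [-0.26, 0, 0], 0.4],
    [[0, 0, 0], [-0.39, 0, 0], 0.4],
    [[0, 0, 0], [-0.5, 0, 0], 0.4],
    [[0, 0, 0], [-0.5, 0, 0], 0.4],
  ],
)

```text
time_s: 18.0
eef_pos: [0.4625, -0.0353, 0.1584]
orientation: [0.709, 0.705, -0.001, -0.0]
wrist_force: [0.6, -0.0, -0.4]
opening: 0.0513
gripper_force: 0.0
```

>>> carry_out(
  plan=[
    [[0, 0, 0], [-0.13, -0.02, 0], 0.4],
    [[0, 0, 0], [-0.26, -0.04, 0], 0.4],
    [[0, 0, 0], [-0.38, -0.045, 0], 0.4],
    [[0, 0, 0], [-0.451, -0.045, 0], 0.4],
    [[0, 0, 0], [-0.451, -0.045, 0], 0.4],
  ],
)

```text
time_s: 18.62
eef_pos: [0.4454, -0.213, 0.1585]
orientation: [0.708, 0.706, -0.001, -0.0]
wrist_force: [-0.1, 0.4, -0.5]
opening: 0.0516
gripper_force: 0.0
```

>>> carry_out(
  plan=[
    [[0, 0, 0], [0, 0, 0.08], 0.4],
    [[0, 0, 0], [0, 0, 0.2], 0.4],
    [[0, 0, 0], [0, 0, 0.3], 0.4],
    [[0, 0, 0], [0, 0, 0.35], 0.4],
    [[0, 0, 0], [0, 0, 0.35], 0.4],
  ],
)

```text
time_s: 19.25
eef_pos: [0.4449, -0.2092, 0.0173]
orientation: [0.706, 0.708, -0.001, -0.003]
wrist_force: [-0.7, -0.3, -0.2]
opening: 0.0511
gripper_force: 0.0
```

>>> carry_out(
  plan=[
    [[0, 0, 0], [0, 0, 0], 0.8],
    [[0, 0, 0], [0, 0, 0], 0.8],
    [[0, 0, 0], [0, 0, 0], 0.8],
    [[0, 0, 0], [0, 0, -0.13], 0.8],
    [[0, 0, 0], [0, 0, -0.27], 0.8],
  ],
)

```text
time_s: 19.88
eef_pos: [0.4455, -0.2117, 0.1282]
orientation: [0.707, 0.707, -0.001, -0.001]
wrist_force: [1.6, 0.3, 0.1]
opening: 0.0227
gripper_force: 39.6
```

>>> carry_out(
  plan=[
    [[0, 0, 0], [0.13, 0.02, 0], 0.8],
    [[0, 0, 0], [0.26, 0.04, 0], 0.8],
    [[0, 0, 0], [0.39, 0.06, 0], 0.8],
    [[0, 0, 0], [0.45, 0.06, 0], 0.8],
    [[0, 0, 0], [0.45, 0.06, 0], 0.8],
  ],
)

```text
time_s: 20.5
eef_pos: [0.47, -0.0297, 0.1272]
orientation: [0.705, 0.709, 0.0, -0.0]
wrist_force: [-0.6, -1.8, -1.5]
opening: 0.0229
gripper_force: 39.7
```

>>> carry_out(
  plan=[
    [[0, 0, 0], [0.13, 0, 0], 0.8],
    [[0, 0, 0], [0.26, 0, 0], 0.8],
    [[0, 0, 0], [0.373, 0, 0], 0.8],
    [[0, 0, 0], [0.373, 0, 0], 0.8],
    [[0, 0, 0], [0.373, 0, 0], 0.8],
  ],
)

```text
time_s: 21.12
eef_pos: [0.4701, 0.1154, 0.1274]
orientation: [0.708, 0.707, -0.0, 0.0]
wrist_force: [-0.7, 0.1, -0.2]
opening: 0.0228
gripper_force: 39.7
```

>>> carry_out(
  plan=[
    [[0, 0, 0], [0, 0, 0.08], 0.8],
    [[0, 0, 0], [0, 0, 0.17], 0.8],
    [[0, 0, 0], [0, 0, 0.2], 0.8],
    [[0, 0, 0], [0, 0, 0.2], 0.8],
    [[0, 0, 0], [0, 0, 0.2], 0.4],
  ],
)

```text
time_s: 21.75
eef_pos: [0.471, 0.1167, 0.0483]
orientation: [0.707, 0.707, 0.001, 0.001]
wrist_force: [-0.2, 0.5, -0.1]
opening: 0.0398
gripper_force: 0.0
```

>>> carry_out(
  plan=[
    [[0, 0, 0], [0, 0, 0], 0.4],
    [[0, 0, 0], [0, 0, -0.05], 0.4],
    [[0, 0, 0], [0, 0, -0.15], 0.4],
    [[0, 0, 0], [0, 0, -0.28], 0.4],
    [[0, 0, 0], [0, 0, -0.38], 0.4],
  ],
)

```text
time_s: 22.38
eef_pos: [0.4706, 0.1173, 0.2016]
orientation: [0.707, 0.707, 0.001, 0.0]
wrist_force: [0.3, 1.2, 0.0]
opening: 0.0512
gripper_force: 0.0
```

>>> carry_out(
  plan=[
    [[0, 0, 0], [-0.13, 0.02, 0], 0.5],
    [[0, 0, 0], [-0.26, 0.04, 0], 0.5],
    [[0, 0, 0], [-0.39, 0.06, 0], 0.5],
    [[0, 0, 0], [-0.5, 0.08, 0], 0.5],
    [[0, 0, 0], [-0.5, 0.08, 0], 0.5],
  ],
)

```text
time_s: 23.0
eef_pos: [0.502, -0.0874, 0.2003]
orientation: [0.71, 0.705, 0.0, 0.001]
wrist_force: [-0.8, 1.2, -0.7]
opening: 0.0429
gripper_force: 0.0
```

Run:
```python
from h import *
im,W=noz();noz('side');print(ctrl.read_state()['eef_pos']);save('top2',cv2.resize(im[110:280,90:350],(780,510)))
```

```text
top 33 [342. 159.] z 0.097 xy [ 0.6572 -0.2003]
top 58 [237. 225.] z 0.08 xy [0.4686 0.1117]
top 66 [219. 227.] z 0.08 xy [0.4622 0.1649]
top 67 [202. 230.] z 0.08 xy [0.4572 0.2145]
top 71 [185. 232.] z 0.079 xy [0.4511 0.2636]
side 249 [256. 238.] z 0.07 xy [ 0.5262 -0.0636]
side 64 [336. 239.] z 0.106 xy [ 0.6589 -0.1992]
side 166 [270. 262.] z 0.036 xy [ 0.5281 -0.1352]
[ 0.50207462 -0.08267068  0.19953222]
```

View pics/top2.png

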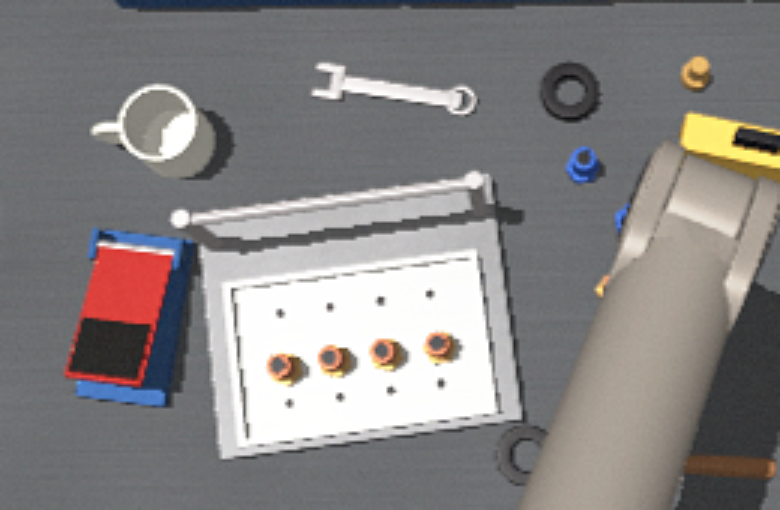

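All four nozzles stand in the tray, at crop pixels (283,367), (333,358), (385,352) and (438,345). Next I go over the guard and measure the can for clearance.

>>> carry_out(
  plan=[
    [[0, 0, 0.02], [-0.07, 0.1, 0], 0.5],
    [[0, 0, 0.04], [-0.14, 0.2, 0], 0.5],
    [[0, 0, 0.06], [-0.21, 0.3, 0], 0.5],
    [[0, 0, 0.071], [-0.285, 0.387, 0], 0.5],
    [[0, 0, 0.071], [-0.285, 0.387, 0], 0.5],
  ],
)

```text
time_s: 23.72
eef_pos: [0.6586, -0.1966, 0.1984]
orientation: [0.781, 0.625, -0.001, 0.001]
wrist_force: [-0.7, 0.7, -0.6]
opening: 0.0427
gripper_force: 0.0
```

Run:
```python
from h import *
s=ctrl.read_state();print(s['eef_pos'],s['orientation'])
z=np.load('top0.npz');W=z['W'];m=(W[...,2]>.15)&(W[...,2]<.185)&(abs(W[...,0]-.73)<.06)&(abs(W[...,1]+.27)<.06)
P=W[m];print(m.sum(),P.min(0),P.max(0),np.median(P,0))
im,d,W=cloud('wrist')
hsv=cv2.cvtColor(im,cv2.COLOR_RGB2HSV)
m=(hsv[...,0]>=18)&(hsv[...,0]<34)&(hsv[...,1]>110)&(abs(W[...,2]-.084)<.006);print(m.sum())
if m.sum()>50:
  print(cv2.minAreaRect(W[m][:,:2].astype(np.float32)*1000))
t=(hsv[...,2]<90)&(abs(W[...,2]-.118)<.008)&(abs(W[...,0]-.657)<.04);print(t.sum())
if t.sum()>20: print(cv2.minAreaRect(W[t][:,:2].astype(np.float32)*1000))
```

```text
[ 0.65856353 -0.19660909  0.19840367] [ 7.80782916e-01  6.24801672e-01 -8.06099272e-04  5.09120172e-04]
309 [ 0.70586403 -0.2942279   0.15102067] [ 0.75711684 -0.24335207  0.17805187] [ 0.72993148 -0.2676161   0.16861179]
4237
((659.1036987304688, -196.25819396972656), (140.459716796875, 36.04555892944336), 76.98589324951172)
626
((658.9979248046875, -195.71299743652344), (43.865604400634766, 11.15778923034668), 76.97775268554688)
```

>>> carry_out(
  plan=[
    [[0, 0, 0], [0, 0, 0.1], 0.5],
    [[0, 0, 0], [0, 0, 0.2], 0.5],
    [[0, 0, 0], [0, 0, 0.268], 0.5],
    [[0, 0, 0], [0, 0, 0.268], 0.5],
    [[0, 0, 0], [0, 0, 0.268], 0.95],
  ],
  grip_force=70,
)

```text
time_s: 24.4
eef_pos: [0.6577, -0.1954, 0.0937]
orientation: [0.781, 0.625, 0.001, 0.001]
wrist_force: [0.4, -0.2, -0.1]
opening: 0.0257
gripper_force: 0.0
```

>>> carry_out(
  plan=[
    [[0, 0, 0], [0, 0, 0], 0.95],
    [[0, 0, 0], [0, 0, 0], 0.95],
    [[0, 0, 0], [0, 0, 0], 0.95],
    [[0, 0, 0], [0, 0, -0.05], 0.95],
    [[0, 0, 0], [0, 0, -0.1], 0.95],
  ],
)

```text
time_s: 25.02
eef_pos: [0.6565, -0.1967, 0.133]
orientation: [0.781, 0.624, -0.0, -0.0]
wrist_force: [0.5, 0.0, -2.3]
opening: 0.0105
gripper_force: 70.3
```

>>> carry_out(
  plan=[
    [[0, 0, 0], [0, 0, -0.1], 0.95],
    [[0, 0, 0], [0, 0, -0.2], 0.95],
    [[0, 0, 0], [0, 0, -0.3], 0.95],
    [[0, 0, 0], [0, 0, -0.36], 0.95],
    [[0, 0, 0], [0, 0, -0.36], 0.95],
  ],
)

```text
time_s: 25.65
eef_pos: [0.6576, -0.1979, 0.2792]
orientation: [0.781, 0.624, 0.001, 0.002]
wrist_force: [0.5, -0.7, -3.1]
opening: 0.0107
gripper_force: 70.5
```

>>> carry_out(
  plan=[
    [[0, 0, 0], [0.1, -0.04, 0], 0.95],
    [[0, 0, 0], [0.2, -0.08, 0], 0.95],
    [[0, 0, 0], [0.3, -0.12, 0], 0.95],
    [[0, 0, 0], [0.4, -0.16, 0], 0.95],
    [[0, 0, 0], [0.5, -0.19, 0], 0.95],
  ],
)

```text
time_s: 26.28
eef_pos: [0.6255, 0.0168, 0.2747]
orientation: [0.781, 0.624, -0.001, -0.001]
wrist_force: [1.2, 0.0, -3.0]
opening: 0.0105
gripper_force: 70.3
```

>>> carry_out(
  plan=[
    [[0, 0, -0.02], [0.1, -0.04, 0], 0.95],
    [[0, 0, -0.04], [0.2, -0.08, 0], 0.95],
    [[0, 0, -0.06], [0.3, -0.12, 0], 0.95],
    [[0, 0, -0.08], [0.4, -0.16, 0], 0.95],
    [[0, 0, -0.108], [0.451, -0.185, 0], 0.95],
  ],
)

```text
time_s: 26.9
eef_pos: [0.5928, 0.2111, 0.2742]
orientation: [0.662, 0.749, -0.001, -0.001]
wrist_force: [-0.7, -0.5, -2.3]
opening: 0.0105
gripper_force: 70.4
```

>>> carry_out(
  plan=[
    [[0, 0, 0], [0, 0, 0], 0.95],
    [[0, 0, 0], [0, 0, 0], 0.95],
    [[0, 0, 0], [0, 0, 0], 0.95],
    [[0, 0, 0], [0, 0, 0], 0.95],
    [[0, 0, 0], [0, 0, 0], 0.95],
  ],
)

```text
time_s: 27.52
eef_pos: [0.5947, 0.207, 0.2762]
orientation: [0.665, 0.747, 0.0, 0.0]
wrist_force: [-0.0, -0.2, -2.6]
opening: 0.0106
gripper_force: 70.3
```

Run:
```python
from h import *
s=ctrl.read_state();print(s['eef_pos'],s['orientation'])
for n in('side','top','wrist'):
    im,d,W=cloud(n);hsv=cv2.cvtColor(im,cv2.COLOR_RGB2HSV)
    m=(hsv[...,0]>=18)&(hsv[...,0]<34)&(hsv[...,1]>110)&(abs(W[...,1]-.2)<.12)&(W[...,2]>.15)&(W[...,2]<.35)
    if m.sum()>20:
        P=W[m];print(n,m.sum(),P.min(0).round(3),P.max(0).round(3));T=P[abs(P[:,2]-.268)<.006]
        if len(T)>20:print(cv2.minAreaRect(T[:,:2].astype(np.float32)*1000),len(T),np.median(T[:,2]))
    save(n+'3',im)
```

```text
[0.59467637 0.20695391 0.27617775] [6.64960154e-01 7.46878831e-01 6.94999593e-05 6.91150444e-06]
side 1223 [0.569 0.133 0.15 ] [0.902 0.277 0.292]
((594.646484375, 205.7470245361328), (38.046607971191406, 142.1241912841797), 5.671367168426514) 268 0.2674585272984842
top 531 [0.548 0.135 0.15 ] [0.902 0.264 0.348]
((597.0359497070312, 169.54226684570312), (37.17483901977539, 64.99588012695312), 7.789675235748291) 289 0.2657605495702442
wrist 7335 [0.559 0.137 0.15 ] [0.861 0.279 0.345]
((595.10888671875, 207.73721313476562), (36.083499908447266, 140.3267059326172), 6.6042890548706055) 7115 0.2664128890371467
```

View pics/side3.png

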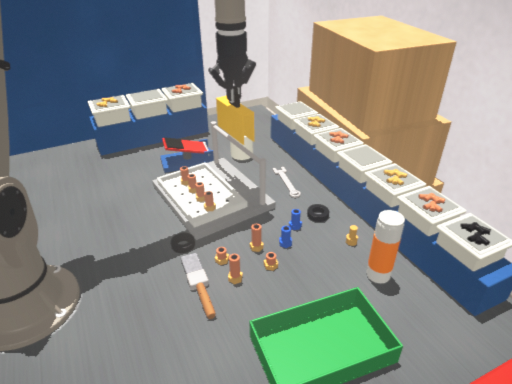

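The guard hangs level above the bar at (235,118) in the side view, centred at (.595,.2075) with yaw 6.6°. Its underside is at .263, so I lower it 107 mm.

>>> carry_out(
  plan=[
    [[0, 0, 0], [0, 0, 0.06], 0.95],
    [[0, 0, 0], [0, 0, 0.12], 0.95],
    [[0, 0, 0], [0, 0, 0.18], 0.95],
    [[0, 0, 0], [0, 0, 0.23], 0.95],
    [[0, 0, 0], [0, 0, 0.255], 0.95],
  ],
)

```text
time_s: 28.3
eef_pos: [0.5941, 0.2077, 0.1729]
orientation: [0.664, 0.747, -0.001, -0.0]
wrist_force: [-0.6, -0.2, -2.3]
opening: 0.0107
gripper_force: 70.3
```

>>> carry_out(
  plan=[
    [[0, 0, 0], [0, 0, 0.005], 0.95],
    [[0, 0, 0], [0, 0, 0.01], 0.95],
    [[0, 0, 0], [0, 0, 0.013], 0.95],
    [[0, 0, 0], [0, 0, 0.013], 0.95],
    [[0, 0, 0], [0, 0, 0.013], 0.95],
  ],
)

```text
time_s: 28.92
eef_pos: [0.5952, 0.2076, 0.1702]
orientation: [0.665, 0.747, 0.001, 0.0]
wrist_force: [-2.0, -0.6, 6.1]
opening: 0.0107
gripper_force: 71.5
```

Force has reversed, so the guard rests on the bar. Release gently and rise.

>>> carry_out(
  plan=[
    [[0, 0, 0], [0, 0, -0.003], 0.75],
    [[0, 0, 0], [0, 0, -0.003], 0.6],
    [[0, 0, 0], [0, 0, -0.003], 0.6],
    [[0, 0, 0], [0, 0, -0.003], 0.6],
    [[0, 0, 0], [0, 0, -0.05], 0.6],
  ],
)

```text
time_s: 29.55
eef_pos: [0.5934, 0.2075, 0.1882]
orientation: [0.665, 0.747, -0.001, -0.001]
wrist_force: [0.7, 0.2, 0.4]
opening: 0.0338
gripper_force: 0.0
```

>>> carry_out(
  plan=[
    [[0, 0, 0], [0, 0, -0.1], 0.6],
    [[0, 0, 0], [0, 0, -0.2], 0.6],
    [[0, 0, 0], [0, 0, -0.25], 0.6],
    [[0, 0, 0], [0, 0, -0.25], 0.6],
    [[0, 0, 0], [0, 0, -0.25], 0.6],
  ],
)

```text
time_s: 30.18
eef_pos: [0.5937, 0.2077, 0.2874]
orientation: [0.664, 0.747, -0.001, -0.001]
wrist_force: [1.0, -0.8, 0.1]
opening: 0.0345
gripper_force: 0.0
```

Run:
```python
from h import *
s=ctrl.read_state();print(s['time_s'],s['eef_pos'],s['orientation'])
im,d,W=cloud('wrist');hsv=cv2.cvtColor(im,cv2.COLOR_RGB2HSV)
m=(hsv[...,0]>=18)&(hsv[...,0]<34)&(hsv[...,1]>110)&(abs(W[...,2]-.16)<.01)&(abs(W[...,1]-.2)<.15)
print(m.sum(),np.percentile(W[m][:,2],[2,50,98]),cv2.minAreaRect(W[m][:,:2].astype(np.float32)*1000))
noz()
im,d,W=cloud('side');save('side4',cv2.resize(im[80:260,130:350],(733,600)))
```

```text
30.175 [0.59365172 0.20769627 0.28742473] [ 6.64489743e-01  7.47296375e-01 -9.90242732e-04 -7.27164376e-04]
3909 [0.15219538 0.16050246 0.16190233] ((722.8941650390625, 223.3247833251953), (292.1426086425781, 139.16500854492188), 6.801358699798584)
top 77 [295. 206.] z 0.072 xy [ 0.5234 -0.0605]
top 67 [318. 206.] z 0.038 xy [ 0.5275 -0.1321]
top 58 [237. 226.] z 0.079 xy [0.4681 0.1118]
top 64 [219. 227.] z 0.08 xy [0.4623 0.164 ]
top 66 [202. 230.] z 0.079 xy [0.457  0.2145]
top 35 [187. 232.] z 0.072 xy [0.4511 0.2564]
top 80 [319. 236.] z 0.071 xy [ 0.4343 -0.1308]
top 69 [296. 238.] z 0.038 xy [ 0.4309 -0.0629]
```

View pics/side4.png

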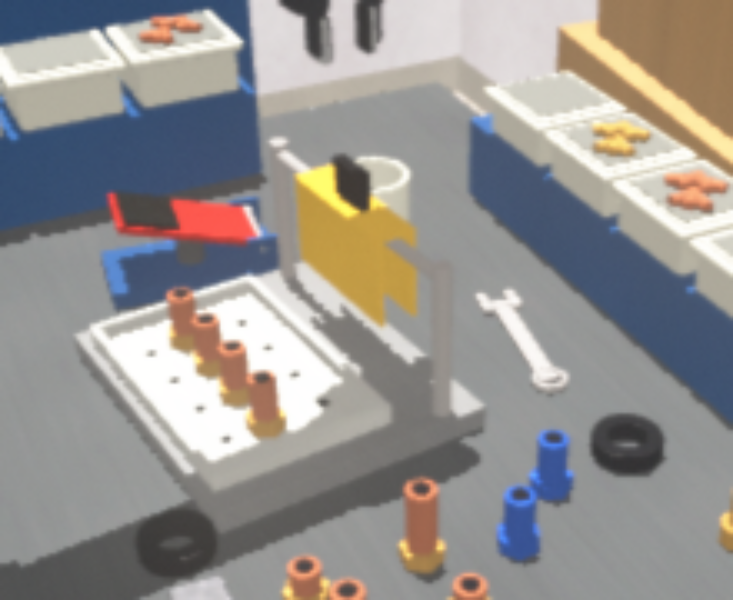

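The guard sits astride the bar at (345,235) in the crop, top plate at .160 as expected, with the nozzles upright in the tray. Now the pedal, with the fingers shut.

>>> carry_out(
  plan=[
    [[0, 0, 0], [0.13, -0.05, 0], 0.8],
    [[0, 0, 0], [0.25, -0.1, 0], 1],
    [[0, 0, 0], [0.37, -0.15, 0], 1],
    [[0, 0, 0], [0.49, -0.2, 0], 1],
    [[0, 0, 0], [0.581, -0.246, 0], 1],
  ],
)

```text
time_s: 30.95
eef_pos: [0.4676, 0.4293, 0.2877]
orientation: [0.664, 0.748, -0.001, -0.0]
wrist_force: [0.3, -1.1, -0.5]
opening: -0.0004
gripper_force: 0.0
```

>>> carry_out(
  plan=[
    [[0, 0, 0], [0, 0, 0.05], 1],
    [[0, 0, 0], [0, 0, 0.16], 1],
    [[0, 0, 0], [0, 0, 0.29], 1],
    [[0, 0, 0], [0, 0, 0.4], 1],
    [[0, 0, 0], [0, 0, 0.45], 1],
  ],
)

```text
time_s: 31.58
eef_pos: [0.4685, 0.4245, 0.1055]
orientation: [0.665, 0.747, -0.003, 0.0]
wrist_force: [-0.3, 0.4, 0.2]
opening: 0.0001
gripper_force: 0.0
```

Run:
```python
from h import *
s=ctrl.read_state();print(s['time_s'],s['eef_pos'],s['wrist_force'])
for n in('top','side'):
  im,d,W=cloud(n);hsv=cv2.cvtColor(im,cv2.COLOR_RGB2HSV)
  m=((hsv[...,0]<5)|(hsv[...,0]>175))&(hsv[...,1]>150)&(W[...,1]>.3)&(W[...,1]<.5)&(W[...,2]<.12);print(n,m.sum(),W[m].min(0),W[m].max(0))
noz()
```

```text
31.575 [0.46849649 0.42453589 0.10550218] [-0.33417776  0.350972    0.19731581]
top 617 [0.43281046 0.37800214 0.04090448] [0.57011338 0.45350778 0.08957513]
side 287 [0.43721228 0.37752107 0.04891882] [0.56933843 0.46410486 0.09003982]
top 78 [295. 206.] z 0.07 xy [ 0.5229 -0.0604]
top 67 [318. 206.] z 0.037 xy [ 0.5276 -0.1321]
top 58 [237. 225.] z 0.079 xy [0.4684 0.1117]
top 64 [219. 227.] z 0.08 xy [0.4622 0.1637]
top 67 [202. 230.] z 0.079 xy [0.457  0.2146]
top 81 [184. 232.] z 0.079 xy [0.4498 0.2691]
top 82 [319. 236.] z 0.07 xy [ 0.4342 -0.1307]
top 69 [296. 238.] z 0.038 xy [ 0.4312 -0.0627]
```

>>> carry_out(
  plan=[
    [[0, 0, 0], [0, 0, 0.03], 1],
    [[0, 0, 0], [0, 0, 0.06], 1],
    [[0, 0, 0], [0, -0.005, 0.09], 1],
    [[0, 0, 0], [0, -0.01, 0.115], 1],
    [[0, 0, 0], [0, -0.012, 0.135], 1],
  ],
)

```text
time_s: 32.35
eef_pos: [0.4641, 0.4282, 0.0554]
orientation: [0.664, 0.748, 0.001, -0.001]
wrist_force: [-3.8, 1.1, 9.0]
opening: 0.0003
gripper_force: 4.0
```

>>> carry_out(
  plan=[
    [[0, 0, 0], [0, 0, 0.008], 1],
    [[0, 0, 0], [0, 0, 0.016], 1],
    [[0, 0, 0], [0, 0, 0.016], 1],
    [[0, 0, 0], [0, 0, 0.016], 1],
    [[0, 0, 0], [0, 0, 0.016], 1],
  ],
)

```text
time_s: 32.98
eef_pos: [0.4636, 0.4282, 0.05]
orientation: [0.664, 0.748, 0.0, -0.002]
wrist_force: [-5.2, 0.2, 11.8]
opening: 0.0
gripper_force: 6.1
```

Run:
```python
from h import *
s=ctrl.read_state();print(s['time_s'],s['eef_pos'],s['wrist_force'])
c,f=K('top')
for n in('top','side'):
  im,d,W=cloud(n);hsv=cv2.cvtColor(im,cv2.COLOR_RGB2HSV)
  m=((hsv[...,0]<5)|(hsv[...,0]>175))&(hsv[...,1]>150)&(W[...,1]>.3)&(W[...,1]<.5)&(W[...,2]<.12);print(n,m.sum(),W[m].min(0),W[m].max(0))
  a=np.linalg.lstsq(np.c_[W[m],np.ones(m.sum())][:,[0,1,3]],W[m][:,2],rcond=None)[0];print('slope',a)
```

```text
32.975 [0.46364053 0.42824373 0.05001266] [-5.16497809  0.21900705 11.78353845]
top 550 [ 0.42895303  0.37898137 -0.00168134] [0.57063823 0.46603602 0.11781678]
slope [-0.02699703  0.00781056  0.05725759]
side 256 [0.43229409 0.37939469 0.03967903] [0.56911033 0.45361483 0.05178255]
slope [0.00820836 0.02887874 0.03103784]
```

>>> carry_out(
  plan=[
    [[0, 0, 0], [0, 0, 0.01], 1],
    [[0, 0, 0], [0, 0, 0.02], 1],
    [[0, 0, 0], [0, 0, 0.02], 1],
    [[0, 0, 0], [0, 0, 0.02], 1],
    [[0, 0, 0], [0, 0, 0.02], 1],
  ],
)

```text
time_s: 33.7
eef_pos: [0.4638, 0.4284, 0.0487]
orientation: [0.664, 0.748, 0.0, -0.005]
wrist_force: [-18.2, -6.4, 53.3]
opening: 0.0002
gripper_force: 26.4
```

The force jumped to 53 N, so the pedal is at its stop and has been held there for about half a second. Release.

>>> carry_out(
  plan=[
    [[0, 0, 0], [0, 0, -0.08], 1],
    [[0, 0, 0], [0, 0.005, -0.16], 1],
    [[0, 0, 0], [0, 0.005, -0.28], 1],
    [[0, 0, 0], [0, 0.005, -0.4], 1],
    [[0, 0, 0], [0, 0.005, -0.4], 1],
  ],
)

```text
time_s: 34.33
eef_pos: [0.4693, 0.4277, 0.2044]
orientation: [0.665, 0.747, 0.004, 0.0]
wrist_force: [0.3, -0.9, 0.1]
opening: 0.0002
gripper_force: 0.0
```

Run:
```python
from h import *
s=ctrl.read_state();print(s['time_s'],s['eef_pos'],s['orientation'],s['wrist_force'])
for n in('top','side'):
  im,d,W=cloud(n);hsv=cv2.cvtColor(im,cv2.COLOR_RGB2HSV)
  m=((hsv[...,0]<5)|(hsv[...,0]>175))&(hsv[...,1]>150)&(W[...,1]>.3)&(W[...,1]<.5)&(W[...,2]<.12);print(n,m.sum(),W[m].min(0),W[m].max(0))
  a=np.linalg.lstsq(np.c_[W[m],np.ones(m.sum())][:,[0,1,3]],W[m][:,2],rcond=None)[0];print('slope',a)
noz();noz('side')
```

```text
34.325 [0.46926694 0.42772219 0.20444532] [6.64507392e-01 7.47270968e-01 3.99550355e-03 2.49656781e-04] [ 0.27736989 -0.86582683  0.1216896 ]
top 697 [0.43320681 0.37868565 0.0411871 ] [0.57037827 0.46746587 0.09116725]
slope [-0.29431417  0.03447941  0.19928199]
side 287 [0.43527837 0.3783095  0.04832848] [0.57024245 0.46631925 0.09005469]
slope [-0.28023982  0.05764865  0.18427103]
top 74 [295. 206.] z 0.071 xy [ 0.5235 -0.0605]
top 69 [318. 206.] z 0.036 xy [ 0.5269 -0.1321]
top 56 [237. 225.] z 0.079 xy [0.4683 0.1117]
top 64 [219. 227.] z 0.079 xy [0.4619 0.164 ]
top 67 [202. 230.] z 0.08 xy [0.4572 0.2148]
top 80 [185. 232.] z 0.079 xy [0.4511 0.2637]
top 79 [319. 236.] z 0.07 xy [ 0.4343 -0.1318]
top 66 [296. 238.] z 0.038 xy [ 0.4319 -0.0632]
side 249 [256. 238.] z 0.071 xy [ 0.5258 -0.0639]
side 173 [271. 261.] z 0.037 xy [ 0.5277 -0.1354]
```

Pedal slope is back to its rest value of 0.29, from about 0 when pressed, and the nozzles are undisturbed. Transfer to the bin, starting with D at (.452,.266).

>>> carry_out(
  plan=[
    [[0, 0, 0.02], [-0.13, -0.03, 0], 0.6],
    [[0, 0, 0.037], [-0.26, -0.06, 0], 0.4],
    [[0, 0, 0.037], [-0.396, -0.086, 0], 0.4],
    [[0, 0, 0.037], [-0.396, -0.086, 0], 0.4],
    [[0, 0, 0.037], [-0.396, -0.086, 0], 0.4],
  ],
)

```text
time_s: 35.15
eef_pos: [0.4506, 0.2658, 0.1998]
orientation: [0.707, 0.708, -0.0, -0.0]
wrist_force: [0.6, -0.6, 0.3]
opening: 0.0517
gripper_force: 0.0
```

>>> carry_out(
  plan=[
    [[0, 0, 0], [0, 0, 0.1], 0.4],
    [[0, 0, 0], [0, 0, 0.2], 0.4],
    [[0, 0, 0], [0, 0, 0.3], 0.4],
    [[0, 0, 0], [0, 0, 0.3], 0.4],
    [[0, 0, 0], [0, 0, 0.3], 0.4],
  ],
  grip_force=40,
)

```text
time_s: 35.78
eef_pos: [0.4522, 0.2662, 0.0813]
orientation: [0.706, 0.708, 0.001, 0.0]
wrist_force: [-0.7, 0.2, -0.1]
opening: 0.0511
gripper_force: 0.0
```

>>> carry_out(
  plan=[
    [[0, 0, 0], [0, 0, 0.05], 0.4],
    [[0, 0, 0], [0, 0, 0.085], 0.4],
    [[0, 0, 0], [0, 0, 0.085], 0.8],
    [[0, 0, 0], [0, 0, 0.085], 0.8],
    [[0, 0, 0], [0, 0, 0.085], 0.8],
  ],
)

```text
time_s: 36.4
eef_pos: [0.4514, 0.2653, 0.0468]
orientation: [0.707, 0.707, 0.0, 0.0]
wrist_force: [0.4, -0.5, -2.0]
opening: 0.0225
gripper_force: 39.2
```

>>> carry_out(
  plan=[
    [[0, 0, 0], [0, 0, 0], 0.8],
    [[0, 0, 0], [0, 0, -0.08], 0.8],
    [[0, 0, 0], [0, 0, -0.18], 0.8],
    [[0, 0, 0], [0, 0, -0.25], 0.8],
    [[0, 0, 0], [0, 0, -0.25], 0.8],
  ],
)

```text
time_s: 37.02
eef_pos: [0.4526, 0.266, 0.1485]
orientation: [0.707, 0.707, 0.002, -0.0]
wrist_force: [-0.4, -0.6, -0.4]
opening: 0.0227
gripper_force: 39.6
```

>>> carry_out(
  plan=[
    [[0, 0, 0], [-0.12, 0.02, 0], 0.8],
    [[0, 0, 0], [-0.24, 0.04, 0], 0.8],
    [[0, 0, 0], [-0.36, 0.06, 0], 0.8],
    [[0, 0, 0], [-0.48, 0.08, 0], 0.8],
    [[0, 0, 0], [-0.565, 0.092, 0], 0.8],
  ],
)

```text
time_s: 37.65
eef_pos: [0.4874, 0.0369, 0.1456]
orientation: [0.708, 0.707, -0.001, -0.0]
wrist_force: [0.4, 0.3, -1.6]
opening: 0.0228
gripper_force: 39.6
```

>>> carry_out(
  plan=[
    [[0, 0, 0], [-0.12, 0.02, 0], 0.8],
    [[0, 0, 0], [-0.24, 0.04, 0], 0.8],
    [[0, 0, 0], [-0.36, 0.06, 0], 0.8],
    [[0, 0, 0], [-0.48, 0.08, 0], 0.8],
    [[0, 0, 0], [-0.565, 0.092, 0], 0.8],
  ],
)

```text
time_s: 38.28
eef_pos: [0.5243, -0.1889, 0.1453]
orientation: [0.708, 0.707, -0.001, -0.001]
wrist_force: [0.8, 0.4, -0.3]
opening: 0.0226
gripper_force: 39.6
```

>>> carry_out(
  plan=[
    [[0, 0, 0], [-0.12, 0.02, 0], 0.8],
    [[0, 0, 0], [-0.24, 0.04, 0], 0.8],
    [[0, 0, 0], [-0.36, 0.06, 0], 0.8],
    [[0, 0, 0], [-0.48, 0.08, 0], 0.8],
    [[0, 0, 0], [-0.565, 0.092, 0], 0.8],
  ],
)

```text
time_s: 38.9
eef_pos: [0.5612, -0.4146, 0.1444]
orientation: [0.707, 0.707, -0.0, -0.001]
wrist_force: [1.2, -0.2, -1.4]
opening: 0.0228
gripper_force: 39.6
```

>>> carry_out(
  plan=[
    [[0, 0, 0], [0, 0, 0], 0.8],
    [[0, 0, 0], [0, 0, 0.1], 0.8],
    [[0, 0, 0], [0, 0, 0.2], 0.8],
    [[0, 0, 0], [0, 0, 0.28], 0.8],
    [[0, 0, 0], [0, 0, 0.303], 0.8],
  ],
)

```text
time_s: 39.52
eef_pos: [0.5603, -0.4088, 0.0243]
orientation: [0.706, 0.708, 0.001, -0.005]
wrist_force: [-9.7, 13.0, 36.6]
opening: 0.0227
gripper_force: 43.5
```

>>> carry_out(
  plan=[
    [[0, 0, 0], [0, 0, 0], 0.8],
    [[0, 0, 0], [0, 0, 0], 0.4],
    [[0, 0, 0], [0, 0, 0], 0.4],
    [[0, 0, 0], [0, 0, -0.1], 0.4],
    [[0, 0, 0], [0, 0, -0.25], 0.4],
  ],
)

```text
time_s: 40.15
eef_pos: [0.5614, -0.4112, 0.1243]
orientation: [0.707, 0.707, -0.0, -0.002]
wrist_force: [0.9, 0.3, 0.1]
opening: 0.0511
gripper_force: 0.0
```

Run:
```python
from h import *
noz();noz('side');s=ctrl.read_state();print(s['eef_pos'],s['orientation'])
```

```text
top 77 [295. 207.] z 0.069 xy [ 0.5228 -0.0605]
top 71 [318. 206.] z 0.037 xy [ 0.527  -0.1321]
top 58 [237. 225.] z 0.08 xy [0.4684 0.1118]
top 66 [219. 227.] z 0.079 xy [0.4623 0.165 ]
top 66 [202. 230.] z 0.078 xy [0.4572 0.2146]
side 244 [256. 238.] z 0.07 xy [ 0.5257 -0.0645]
side 168 [271. 261.] z 0.037 xy [ 0.5281 -0.1352]
side 325 [357. 347.] z 0.056 xy [ 0.5597 -0.4131]
[ 0.56500478 -0.41669757  0.13305848] [7.06845818e-01 7.07336996e-01 5.62775487e-04 6.56111018e-03]
```

>>> carry_out(
  plan=[
    [[0, 0, 0], [0.12, -0.02, -0.055], 0.4],
    [[0, 0, 0], [0.25, -0.04, -0.055], 0.4],
    [[0, 0, 0], [0.37, -0.06, -0.055], 0.4],
    [[0, 0, 0], [0.48, -0.08, -0.055], 0.4],
    [[0, 0, 0], [0.524, -0.087, -0.055], 0.4],
  ],
)

```text
time_s: 40.88
eef_pos: [0.5271, -0.1995, 0.1468]
orientation: [0.706, 0.709, 0.001, -0.001]
wrist_force: [1.1, -0.0, 0.8]
opening: 0.0513
gripper_force: 0.0
```

>>> carry_out(
  plan=[
    [[0, 0, 0], [0.12, -0.02, 0], 0.4],
    [[0, 0, 0], [0.25, -0.04, 0], 0.4],
    [[0, 0, 0], [0.37, -0.06, 0], 0.4],
    [[0, 0, 0], [0.48, -0.08, 0], 0.4],
    [[0, 0, 0], [0.524, -0.087, 0], 0.4],
  ],
)

```text
time_s: 41.5
eef_pos: [0.4916, 0.0098, 0.147]
orientation: [0.705, 0.709, 0.0, -0.001]
wrist_force: [-0.3, -1.3, -0.2]
opening: 0.0513
gripper_force: 0.0
```

>>> carry_out(
  plan=[
    [[0, 0, 0], [0.12, -0.02, 0], 0.4],
    [[0, 0, 0], [0.25, -0.04, 0], 0.4],
    [[0, 0, 0], [0.37, -0.06, 0], 0.4],
    [[0, 0, 0], [0.48, -0.08, 0], 0.4],
    [[0, 0, 0], [0.524, -0.087, 0], 0.4],
  ],
)

```text
time_s: 42.12
eef_pos: [0.4565, 0.2191, 0.1471]
orientation: [0.705, 0.709, 0.0, -0.0]
wrist_force: [0.1, 0.7, 0.6]
opening: 0.0514
gripper_force: 0.0
```

Run:
```python
from h import *
noz();noz('side');s=ctrl.read_state();print(s['eef_pos'],s['orientation'])
```

```text
top 97 [411. 193.] z 0.057 xy [ 0.5596 -0.4069]
top 78 [294. 207.] z 0.072 xy [ 0.5232 -0.0606]
top 69 [318. 206.] z 0.037 xy [ 0.5265 -0.1326]
top 65 [236. 226.] z 0.079 xy [0.4669 0.1142]
top 75 [218. 228.] z 0.08 xy [0.4619 0.1654]
top 47 [203. 230.] z 0.079 xy [0.4569 0.2117]
top 79 [319. 236.] z 0.071 xy [ 0.4343 -0.1308]
top 68 [296. 238.] z 0.037 xy [ 0.4309 -0.0628]
side 252 [256. 238.] z 0.07 xy [ 0.526  -0.0629]
side 173 [271. 261.] z 0.037 xy [ 0.5282 -0.1352]
side 324 [357. 347.] z 0.056 xy [ 0.5598 -0.4131]
[0.45695306 0.21770905 0.14713526] [7.05560871e-01 7.08649312e-01 5.89388683e-05 7.90182319e-05]
```

>>> carry_out(
  plan=[
    [[0, 0, 0], [0, 0, 0.1], 0.4],
    [[0, 0, 0], [0, 0, 0.2], 0.4],
    [[0, 0, 0], [0, 0, 0.25], 0.4],
    [[0, 0, 0], [0, 0, 0.25], 0.8],
    [[0, 0, 0], [0, 0, 0.25], 0.8],
  ],
)

```text
time_s: 42.85
eef_pos: [0.4586, 0.2157, 0.0485]
orientation: [0.707, 0.707, 0.001, 0.0]
wrist_force: [-0.0, 0.2, -1.0]
opening: 0.0226
gripper_force: 39.3
```

>>> carry_out(
  plan=[
    [[0, 0, 0], [0, 0, 0], 0.8],
    [[0, 0, 0], [0, 0, 0], 0.8],
    [[0, 0, 0], [0, 0, -0.1], 0.8],
    [[0, 0, 0], [0, 0, -0.2], 0.8],
    [[0, 0, 0], [0, 0, -0.25], 0.8],
  ],
)

```text
time_s: 43.48
eef_pos: [0.4581, 0.2165, 0.1493]
orientation: [0.707, 0.707, 0.002, 0.0]
wrist_force: [0.2, -0.1, -1.3]
opening: 0.0228
gripper_force: 39.5
```

>>> carry_out(
  plan=[
    [[0, 0, 0], [-0.14, 0.03, 0], 0.8],
    [[0, 0, 0], [-0.28, 0.06, 0], 0.8],
    [[0, 0, 0], [-0.42, 0.09, 0], 0.8],
    [[0, 0, 0], [-0.56, 0.12, 0], 0.8],
    [[0, 0, 0], [-0.699, 0.139, 0], 0.8],
  ],
)

```text
time_s: 44.1
eef_pos: [0.5131, -0.0647, 0.147]
orientation: [0.707, 0.708, 0.0, -0.0]
wrist_force: [-0.5, -0.2, -1.7]
opening: 0.0228
gripper_force: 39.5
```

>>> carry_out(
  plan=[
    [[0, 0, 0], [-0.14, 0.03, 0], 0.8],
    [[0, 0, 0], [-0.28, 0.06, 0], 0.8],
    [[0, 0, 0], [-0.42, 0.09, 0], 0.8],
    [[0, 0, 0], [-0.56, 0.12, 0], 0.8],
    [[0, 0, 0], [-0.699, 0.139, 0], 0.8],
  ],
)

```text
time_s: 44.72
eef_pos: [0.5694, -0.344, 0.1463]
orientation: [0.706, 0.708, 0.0, -0.001]
wrist_force: [1.2, 0.7, -0.7]
opening: 0.0229
gripper_force: 39.5
```

>>> carry_out(
  plan=[
    [[0, 0, 0], [0, 0, 0], 0.8],
    [[0, 0, 0], [0, 0, 0.1], 0.8],
    [[0, 0, 0], [0, 0, 0.2], 0.8],
    [[0, 0, 0], [0, 0, 0.27], 0.8],
    [[0, 0, 0], [0, 0, 0.29], 0.8],
  ],
)

```text
time_s: 45.35
eef_pos: [0.5679, -0.3403, 0.0286]
orientation: [0.706, 0.708, -0.0, -0.003]
wrist_force: [-0.3, 0.3, -1.7]
opening: 0.0228
gripper_force: 39.7
```

>>> carry_out(
  plan=[
    [[0, 0, 0], [0, 0, 0], 0.8],
    [[0, 0, 0], [0, 0, 0], 0.4],
    [[0, 0, 0], [0, 0, 0], 0.4],
    [[0, 0, 0], [0, 0, -0.1], 0.4],
    [[0, 0, 0], [0, 0, -0.22], 0.4],
  ],
)

```text
time_s: 45.98
eef_pos: [0.5686, -0.3428, 0.1203]
orientation: [0.707, 0.707, -0.0, -0.0]
wrist_force: [1.3, -0.3, 0.5]
opening: 0.0512
gripper_force: 0.0
```

Run:
```python
from h import *
noz();noz('side');s=ctrl.read_state();print(s['eef_pos'],s['orientation'])
```

```text
top 77 [295. 207.] z 0.071 xy [ 0.5229 -0.0605]
top 69 [318. 206.] z 0.038 xy [ 0.5267 -0.1321]
top 59 [237. 226.] z 0.08 xy [0.4681 0.1116]
top 64 [219. 227.] z 0.08 xy [0.4623 0.1649]
side 246 [256. 238.] z 0.07 xy [ 0.5258 -0.0643]
side 172 [271. 261.] z 0.037 xy [ 0.5282 -0.1359]
side 293 [338. 317.] z 0.056 xy [ 0.5686 -0.3428]
side 357 [356. 347.] z 0.056 xy [ 0.56   -0.4128]
[ 0.5717954  -0.34646517  0.12615338] [0.70697223 0.70721694 0.00133507 0.00571757]
```

>>> carry_out(
  plan=[
    [[0, 0, 0], [0.1, -0.02, -0.07], 0.4],
    [[0, 0, 0], [0.24, -0.05, -0.07], 0.4],
    [[0, 0, 0], [0.38, -0.08, -0.07], 0.4],
    [[0, 0, 0], [0.52, -0.11, -0.07], 0.4],
    [[0, 0, 0], [0.637, -0.131, -0.07], 0.4],
  ],
)

```text
time_s: 46.7
eef_pos: [0.5158, -0.0859, 0.1474]
orientation: [0.707, 0.708, 0.001, -0.0]
wrist_force: [1.2, -0.2, -0.1]
opening: 0.0513
gripper_force: 0.0
```

>>> carry_out(
  plan=[
    [[0, 0, 0], [0.13, -0.03, 0], 0.4],
    [[0, 0, 0], [0.26, -0.06, 0], 0.4],
    [[0, 0, 0], [0.39, -0.09, 0], 0.4],
    [[0, 0, 0], [0.52, -0.11, 0], 0.4],
    [[0, 0, 0], [0.637, -0.131, 0], 0.4],
  ],
)

```text
time_s: 47.32
eef_pos: [0.4634, 0.1686, 0.1478]
orientation: [0.707, 0.708, 0.001, -0.0]
wrist_force: [0.9, -0.1, 0.4]
opening: 0.0513
gripper_force: 0.0
```

Run:
```python
from h import *
noz();s=ctrl.read_state();print(s['eef_pos'],s['orientation'])
```

```text
top 87 [387. 191.] z 0.057 xy [ 0.5661 -0.338 ]
top 96 [411. 193.] z 0.058 xy [ 0.5579 -0.4066]
top 75 [295. 206.] z 0.071 xy [ 0.5239 -0.0599]
top 71 [318. 206.] z 0.038 xy [ 0.5265 -0.1316]
top 66 [236. 226.] z 0.079 xy [0.4669 0.1141]
top 23 [221. 229.] z 0.074 xy [0.4603 0.1583]
top 79 [319. 236.] z 0.07 xy [ 0.4342 -0.1313]
top 68 [296. 238.] z 0.04 xy [ 0.431  -0.0633]
[0.46196701 0.17623505 0.14718346] [ 0.70338259  0.71080707  0.00140286 -0.0020656 ]
```

>>> carry_out(
  plan=[
    [[0, 0, 0], [0, 0, 0.1], 0.4],
    [[0, 0, 0], [0, 0, 0.2], 0.4],
    [[0, 0, 0], [0, 0, 0.25], 0.4],
    [[0, 0, 0], [0, 0, 0.25], 0.8],
    [[0, 0, 0], [0, 0, 0.25], 0.8],
  ],
)

```text
time_s: 48.0
eef_pos: [0.4646, 0.1664, 0.0483]
orientation: [0.707, 0.707, 0.001, 0.0]
wrist_force: [0.4, 0.0, -1.4]
opening: 0.0231
gripper_force: 39.2
```

>>> carry_out(
  plan=[
    [[0, 0, 0], [0, 0, 0], 0.8],
    [[0, 0, 0], [0, 0, 0], 0.8],
    [[0, 0, 0], [0, 0, -0.1], 0.8],
    [[0, 0, 0], [0, 0, -0.2], 0.8],
    [[0, 0, 0], [0, 0, -0.25], 0.8],
  ],
)

```text
time_s: 48.62
eef_pos: [0.4647, 0.1667, 0.1494]
orientation: [0.707, 0.707, 0.002, 0.0]
wrist_force: [0.3, 1.2, -2.1]
opening: 0.0232
gripper_force: 39.5
```

>>> carry_out(
  plan=[
    [[0, 0, 0], [-0.14, 0, 0], 0.8],
    [[0, 0, 0], [-0.28, 0, 0], 0.8],
    [[0, 0, 0], [-0.42, 0, 0], 0.8],
    [[0, 0, 0], [-0.56, 0, 0], 0.8],
    [[0, 0, 0], [-0.7, 0, 0], 0.8],
  ],
)

```text
time_s: 49.25
eef_pos: [0.4639, -0.1149, 0.1477]
orientation: [0.707, 0.708, 0.001, 0.0]
wrist_force: [0.5, 0.4, -0.9]
opening: 0.0227
gripper_force: 39.5
```

>>> carry_out(
  plan=[
    [[0, 0, 0], [-0.14, -0.028, 0], 0.8],
    [[0, 0, 0], [-0.28, -0.028, 0], 0.8],
    [[0, 0, 0], [-0.42, -0.028, 0], 0.8],
    [[0, 0, 0], [-0.57, -0.028, 0], 0.8],
    [[0, 0, 0], [-0.72, -0.028, 0], 0.8],
  ],
)

```text
time_s: 49.88
eef_pos: [0.4532, -0.4031, 0.1473]
orientation: [0.707, 0.708, 0.0, 0.0]
wrist_force: [0.7, -0.2, -0.8]
opening: 0.023
gripper_force: 39.5
```

>>> carry_out(
  plan=[
    [[0, 0, 0], [0, 0, 0], 0.8],
    [[0, 0, 0], [0, 0, 0.1], 0.8],
    [[0, 0, 0], [0, 0, 0.2], 0.8],
    [[0, 0, 0], [0, 0, 0.27], 0.8],
    [[0, 0, 0], [0, 0, 0.29], 0.8],
  ],
)

```text
time_s: 50.5
eef_pos: [0.4526, -0.3992, 0.0296]
orientation: [0.706, 0.708, 0.0, -0.002]
wrist_force: [0.1, -0.9, -0.6]
opening: 0.0229
gripper_force: 39.6
```

>>> carry_out(
  plan=[
    [[0, 0, 0], [0, 0, 0], 0.8],
    [[0, 0, 0], [0, 0, 0], 0.4],
    [[0, 0, 0], [0, 0, 0], 0.4],
    [[0, 0, 0], [0, 0, -0.1], 0.4],
    [[0, 0, 0], [0, 0, -0.22], 0.4],
  ],
)

```text
time_s: 51.12
eef_pos: [0.4527, -0.4013, 0.1203]
orientation: [0.707, 0.707, -0.0, -0.0]
wrist_force: [1.2, 0.1, -0.1]
opening: 0.051
gripper_force: 0.0
```

>>> carry_out(
  plan=[
    [[0, 0, 0], [0.1, 0, -0.07], 0.4],
    [[0, 0, 0], [0.24, 0, -0.07], 0.4],
    [[0, 0, 0], [0.38, 0, -0.07], 0.4],
    [[0, 0, 0], [0.52, 0, -0.07], 0.4],
    [[0, 0, 0], [0.65, 0, -0.07], 0.4],
  ],
)

```text
time_s: 51.75
eef_pos: [0.453, -0.1398, 0.1479]
orientation: [0.707, 0.707, 0.001, 0.0]
wrist_force: [0.4, 0.9, 1.0]
opening: 0.051
gripper_force: 0.0
```

>>> carry_out(
  plan=[
    [[0, 0, 0], [0.13, 0.02, 0], 0.4],
    [[0, 0, 0], [0.26, 0.043, 0], 0.4],
    [[0, 0, 0], [0.39, 0.043, 0], 0.4],
    [[0, 0, 0], [0.52, 0.043, 0], 0.4],
    [[0, 0, 0], [0.645, 0.043, 0], 0.4],
  ],
)

```text
time_s: 52.38
eef_pos: [0.47, 0.1183, 0.1481]
orientation: [0.707, 0.707, 0.001, -0.0]
wrist_force: [-0.5, 0.5, -0.6]
opening: 0.0511
gripper_force: 0.0
```

Run:
```python
from h import *
noz();noz('side');s=ctrl.read_state();print(s['eef_pos'],s['orientation'])
```

```text
top 33 [219. 184.] z 0.108 xy [0.5826 0.1608]
top 44 [189. 189.] z 0.108 xy [0.5719 0.246 ]
top 87 [387. 191.] z 0.057 xy [ 0.5664 -0.3375]
top 91 [417. 201.] z 0.057 xy [ 0.5342 -0.4259]
top 74 [295. 206.] z 0.071 xy [ 0.5238 -0.0604]
top 69 [318. 206.] z 0.038 xy [ 0.5275 -0.1321]
top 89 [409. 229.] z 0.058 xy [ 0.4518 -0.3971]
top 80 [319. 236.] z 0.07 xy [ 0.4344 -0.1306]
top 71 [296. 238.] z 0.036 xy [ 0.4318 -0.0628]
side 133 [209. 203.] z 0.077 xy [0.4693 0.1057]
side 244 [256. 238.] z 0.07 xy [ 0.5257 -0.063 ]
side 175 [271. 261.] z 0.036 xy [ 0.5282 -0.1352]
side 294 [338. 317.] z 0.056 xy [ 0.5686 -0.3433]
side 197 [351. 355.] z 0.057 xy [ 0.5355 -0.4285]
side 325 [304. 367.] z 0.056 xy [ 0.4522 -0.4038]
[0.4700092  0.12310643 0.14765097] [ 7.03314586e-01  7.10877357e-01  1.26910461e-03 -6.05000750e-04]
```

The knock event shifted one nozzle, but it is still upright inside the bin. Slot 4 is clear, so the last nozzle goes there.

>>> carry_out(
  plan=[
    [[0, 0, 0], [0, 0, 0.1], 0.4],
    [[0, 0, 0], [0, 0, 0.2], 0.4],
    [[0, 0, 0], [0, 0, 0.25], 0.4],
    [[0, 0, 0], [0, 0, 0.25], 0.8],
    [[0, 0, 0], [0, 0, 0.25], 0.8],
  ],
)

```text
time_s: 53.1
eef_pos: [0.4707, 0.1162, 0.0484]
orientation: [0.707, 0.707, 0.001, 0.0]
wrist_force: [-0.7, 0.0, -0.1]
opening: 0.0226
gripper_force: 39.2
```

>>> carry_out(
  plan=[
    [[0, 0, 0], [0, 0, 0], 0.8],
    [[0, 0, 0], [0, 0, 0], 0.8],
    [[0, 0, 0], [0, 0, -0.1], 0.8],
    [[0, 0, 0], [0, 0, -0.2], 0.8],
    [[0, 0, 0], [0, 0, -0.25], 0.8],
  ],
)

```text
time_s: 53.72
eef_pos: [0.4708, 0.1166, 0.1494]
orientation: [0.707, 0.707, 0.002, 0.0]
wrist_force: [0.1, 0.2, -1.4]
opening: 0.0225
gripper_force: 39.5
```

>>> carry_out(
  plan=[
    [[0, 0, 0], [-0.12, -0.01, 0], 0.8],
    [[0, 0, 0], [-0.24, -0.012, 0], 0.8],
    [[0, 0, 0], [-0.36, -0.012, 0], 0.8],
    [[0, 0, 0], [-0.48, -0.012, 0], 0.8],
    [[0, 0, 0], [-0.56, -0.012, 0], 0.8],
  ],
)

```text
time_s: 54.35
eef_pos: [0.4648, -0.1099, 0.1478]
orientation: [0.708, 0.707, 0.0, 0.0]
wrist_force: [0.9, -0.5, -1.2]
opening: 0.0227
gripper_force: 39.5
```

>>> carry_out(
  plan=[
    [[0, 0, 0], [-0.12, -0.01, 0], 0.8],
    [[0, 0, 0], [-0.24, -0.012, 0], 0.8],
    [[0, 0, 0], [-0.36, -0.012, 0], 0.8],
    [[0, 0, 0], [-0.48, -0.012, 0], 0.8],
    [[0, 0, 0], [-0.56, -0.012, 0], 0.8],
  ],
)

```text
time_s: 54.98
eef_pos: [0.4599, -0.3341, 0.1477]
orientation: [0.708, 0.707, -0.0, 0.001]
wrist_force: [0.4, 0.6, -0.8]
opening: 0.0229
gripper_force: 39.5
```

>>> carry_out(
  plan=[
    [[0, 0, 0], [0, 0, 0], 0.8],
    [[0, 0, 0], [0, 0, 0.1], 0.8],
    [[0, 0, 0], [0, 0, 0.2], 0.8],
    [[0, 0, 0], [0, 0, 0.27], 0.8],
    [[0, 0, 0], [0, 0, 0.29], 0.8],
  ],
)

```text
time_s: 55.6
eef_pos: [0.4599, -0.3292, 0.0297]
orientation: [0.706, 0.708, 0.0, -0.002]
wrist_force: [0.2, -0.2, -0.7]
opening: 0.0228
gripper_force: 39.5
```

>>> carry_out(
  plan=[
    [[0, 0, 0], [0, 0, 0], 0.8],
    [[0, 0, 0], [0, 0, 0], 0.4],
    [[0, 0, 0], [0, 0, 0], 0.4],
    [[0, 0, 0], [0, 0, -0.1], 0.4],
    [[0, 0, 0], [0, 0, -0.22], 0.4],
  ],
)

```text
time_s: 56.22
eef_pos: [0.4602, -0.3313, 0.1203]
orientation: [0.707, 0.707, -0.0, -0.001]
wrist_force: [0.7, 0.1, 1.4]
opening: 0.0511
gripper_force: 0.0
```

>>> carry_out(
  plan=[
    [[0, 0, 0], [0, 0, -0.1], 0.4],
    [[0, 0, 0], [0, 0, -0.25], 0.4],
    [[0, 0, 0], [0, 0, -0.35], 0.4],
    [[0, 0, 0], [0.1, 0, -0.35], 0.4],
    [[0, 0, 0], [0.1, 0, -0.35], 0.4],
  ],
)

```text
time_s: 56.85
eef_pos: [0.4617, -0.2885, 0.2598]
orientation: [0.705, 0.709, 0.002, -0.0]
wrist_force: [-0.2, -0.8, -0.7]
opening: 0.0511
gripper_force: 0.0
```

Run:
```python
from h import *
noz();im,_=noz('side');s=ctrl.read_state();print(s['eef_pos'],s['wrist_force']);save('side9',cv2.resize(im[80:],(800,475)))
```

```text
top 83 [387. 191.] z 0.056 xy [ 0.566 -0.338]
top 77 [294. 206.] z 0.071 xy [ 0.5234 -0.0599]
top 71 [318. 206.] z 0.036 xy [ 0.5269 -0.132 ]
top 24 [383. 225.] z 0.049 xy [ 0.464  -0.3243]
top 79 [319. 236.] z 0.071 xy [ 0.4344 -0.1308]
top 70 [296. 238.] z 0.038 xy [ 0.4311 -0.0628]
side 231 [256. 239.] z 0.069 xy [ 0.5259 -0.0639]
side 174 [271. 261.] z 0.037 xy [ 0.5283 -0.1356]
side 293 [338. 318.] z 0.056 xy [ 0.5687 -0.343 ]
side 299 [289. 336.] z 0.056 xy [ 0.4605 -0.336 ]
side 200 [351. 355.] z 0.057 xy [ 0.5361 -0.4285]
side 361 [304. 367.] z 0.056 xy [ 0.4525 -0.4035]
[ 0.46058582 -0.29136149  0.25963205] [-0.40238185 -0.14541968 -0.03374623]
```

View pics/side9.png

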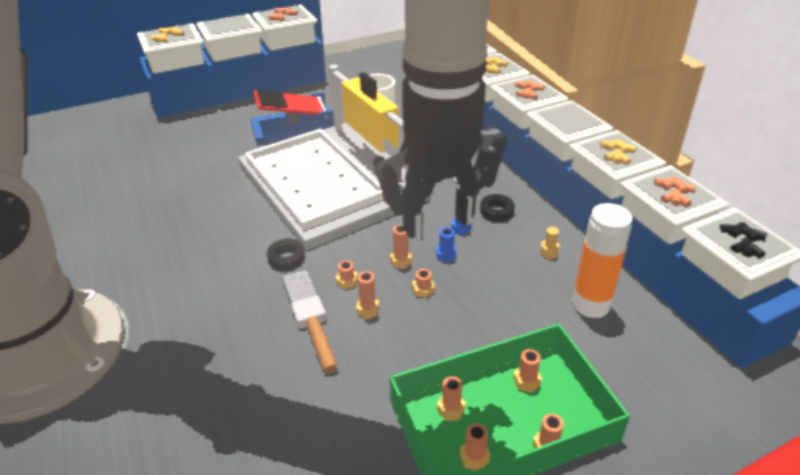

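All four nozzles stand in the bin, at (452,397), (529,370), (475,445) and (549,432). The tray is empty, the guard hangs at (370,110), the pedal is up and the bystanders are undisturbed.

```bash
python3 -c "
from plant import ctrl
print(ctrl.close_job())"
```

```text
the job is handed in; nothing more can be done
None
```

The job is handed in: all four 50 mm nozzles are in the green bin, the guard hangs on its bar, and the pedal was pressed to its stop, held about half a second and let up, in the order asked (about 57 s in all).

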